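Put the polished mounts away in the spring-lidded specimen box

ROBOT

A 6-joint arm with a two-finger parallel gripper is mounted at the origin on a cart in front of the work surface, level with it; the furniture and walls round the work are solid. World frame = base frame: x ahead of the robot, y to its left, z up, the work surface at z = 0. Lengths are in m, angles in rad, forces in N, time in s.
With the tool pointing down it reaches from about 0.4 to 0.825 m from the base axis. Payload 7 kg.
Tool frame: the origin (TCP) lies on the centre line of the jaws, within the pads' length; the fingertips stand 14 mm ahead of it and the grasp point (between the pads) lies 5 mm behind it; z points along the fingers, y is the line along which they close (so a half turn about z gives the same grasp; the last joint's range is limited). The gripper opens to 88 mm and grips with 3 to 60 N. Pads are 19 mm wide; open, the fingers measure 130 mm over their backs; the gripper's body (78 mm by 193 mm) begins 47 mm behind the grasp point.
Start: joints at [-0.977, 0.359, 0.012, 0, -1.224, -0.288], TCP at [0.203, -0.644, 0.241] pointing down, gripper open.
Joint ranges: [-3.07, 3.07], [-1.43, 2.12], [-1.02, 1.25], [-3.03, 1.67], [-3.05, -0], [-3.03, 3.03]. Speed limits (rad/s): [2.39, 2.39, 3.01, 3.14, 3.14, 3.14].

INTERFACE

Orientations are given as [roll, pitch, yaw] about the fixed x, y, z axes, in that order (R = Rz(yaw) Ry(pitch) Rx(roll)).
In Python, from station import arm gives the robot as it stands.
- The arm moves only by the tool move_arm, never from a script. Its argument "rows" is a list of rows, each an object with "translation": the shift along the tool's x, y, z in cm, a list of three; "rot": the turn, a rotation vector about the tool's x, y, z in degrees, a list of three; "hand": the closure, from 0 (fully open) to 1 (shut). A call has 1 to 8 rows; each row is the pose to reach, as a shift and turn from the pose commanded when the call began, along the tool's axes at that moment; what a row does not reach only later rows make up. A row lasts 1/12 s, in which the tool goes at most 41.7 mm and 7.16 degrees, less where a joint would pass 70% of its speed; a pose out of reach is approached as far as the arm can. A call with a gripper value outside its range is refused whole. The fingers move at their own pace and stop on an object; "squeeze" is the grip in N (left out, the last holds). Time passes only in rows, so rows that repeat a pose let the fingers close. It gives the time, the measured TCP pose, the force, the opening and the grip force at its end, in the units of the state.
- arm.get_state(): the state, without advancing time (a new reading comes with each control period).
- arm.grab_frame(name): name is "scene" or "top" or "wrist"; returns (picture, depth): 480x640x3 uint8, red, green, blue; 480x640 float32, m along the optical axis (not along the pixel's ray), 0 where there is no reading.
- arm.camera_params(name): a dict with "vfov" (degrees; the focal length in pixels is half the picture's height over the tangent of half this angle, whatever the lens; pixels are square), "cx", "cy" (the principal point, pixels), "k1" (the pictures are not rectified: a ray, as slopes to the right and down, at radius r is drawn at 1 + k1 r^2 times it, then the intrinsics apply), "position" and "orientation" of the camera in the world; the wrist camera has in their place "tool_from_camera" (4x4, takes a point from camera to tool coordinates, whose origin is the TCP and whose axes are the flange's). Camera axes: x right, y down, z forward; pixel columns grow to the right and rows downward; lengths in m; the calibration is good to about 2 mm. A picture is of the moment at which its call begins: read the wrist's pose just before it. camera_params takes no time and is no camera call.
- arm.job_done(): hands the job in; it is judged then, once.
Trained networks look in the newest picture that a camera, given by its name, has taken for a name from the list of things; names that differ only in an ending like _2 or _b are one class to them, and where a whole thing is asked for, a point or a joint stands for the part that bears it (a point fixed in the world has none). Each returns a list of dicts, best first, with "p" (0 to 1); they miss things now and then, are a little off and sometimes report something else, mostly with a low value. They report only what shows in the picture. A call takes as long as a camera call.
- arm.search_frame(label, camera): "point" ([x, y, z] in m, in the coordinates of the camera as it stood for that picture, good to about 4 mm: the middle of the surface that is visible of it).
- arm.pinpoint(label, camera): "point" ([x, y, z] in m, in the coordinates of the camera as it stood for that picture, good to about 4 mm: a listed point, or the origin of a listed thing).
The state is a dict: "t": time; "q": joint angles; "qd": joint speeds; "joint_efforts": joint torques, N m; "eef_pos": TCP position; "ee_rot": TCP orientation; "force": force on the tool from outside, world axes, zero at the start; "moment": the same for the moment, N m; "width": finger opening in m; "gripper_force": force on a finger pad.
Only numpy, scipy, OpenCV 4.12 (cv2) and the standard library are available. Lean on these libraries where they do the work, as an engineer would, in place of code of your own. Each camera call takes 0.05 s, during which the arm holds its last target. There are 200 camera calls.

TASK

Put all the polished specimen mounts away in the specimen box: open its lid until it stands open by itself, then set the mount held in the vise (slide the vise jaw back to free it) and every mount standing on the desk flat in a free pocket of the box, one to a pocket, polished face up, beside the one already there. Then shut the lid fully, easing it down by its bar all the way against its springs: it must not snap shut on its own and jar the mounts. Leave the glass dish beside the work where it is.

Things in the scene. Friction and masses are not known exactly. Their poses are not given: they have to be found in the camera images.
- specimen_box: grey steel box with a lid, fixed to the desk: 150 mm front to back (its x, pointing to its back), 236 mm wide (its y), walls 3 mm thick, rim 60 mm above the desk. Origin: centre of its underside, on the desk. Inside are six pockets, see tray
- tray (a point): centre of the tray floor inside the box, 28 mm above the desk, axes as the box. A black foam insert 5 mm high on the floor leaves six pockets 44 mm (x) by 50 mm (y), open down to the floor. Pocket centres: x = -32 and +18 mm, y = -62, 0 and +62 mm from this point. A mount properly in a pocket has its underside at this height
- lid (a joint): angle of the flat lid (rad): 0 shut (level), 1.7 fully open (leaning back past upright). It opens upward and back about lid_hinge. Two side springs pull it shut below about 1.3 rad and hold it open above that; with the lid's weight they pull on the bar with up to 6 N, 3 to 4 N when nearly shut. Let go of below 1.3 rad it snaps shut
- lid_hinge (a point): middle of the lid's hinge line, which runs along the box's y at its back rim, 63 mm above the desk
- lid_bar (a point): centre of the lid's grab bar: round steel bar, 10 mm thick, 80 mm long, parallel to the hinge line, on two posts near the lid's front edge, 36 mm clear above the lid. Lid shut: 142 mm in front of the hinge line and 42 mm above it (105 mm above the desk). It swings with the lid at 148 mm radius and can turn between the fingers
- vise: small steel vise, fixed to the desk, 156 mm long (its x), 56 mm wide. Origin: on the desk, under the centre of the mount it holds, which stands on the bed 22 mm above the desk. Fixed jaw on the +x side (top 20 mm above the bed), moving jaw on the -x side. Both jaw noses are 26 mm wide, narrower than the mount: grip it at its free y sides
- vise_jaw (a joint): travel of the vise's moving jaw (m): 0 closed on the mount, 0.022 drawn fully back along the vise's -x. Sliding friction about 6 N, no spring: it stays where it is left. A lip on the jaw reaches 3 mm over the mount's top, so the mount cannot be lifted until the jaw is back by 6 mm or more
- jaw_knob (a point): centre of the black upright round knob on the moving jaw, 18 mm in diameter, 26 mm high, its centre 65 mm above the desk; 46.5 mm from the held mount's centre when closed. Grip it from above across the vise's y to slide the jaw
- mount_v: round resin specimen mount, a disc 30 mm across and 16 mm high, 30 g, with a polished metal face on top; origin: centre of its underside, z up out of the polished face. This one starts clamped in the vise
- mount_s: round resin specimen mount, a disc 30 mm across and 16 mm high, 30 g, with a polished metal face on top; origin: centre of its underside, z up out of the polished face. This one is already in the box's back left pocket (x = +18, y = +62 mm in the box) and stays there
- mount_0: round resin specimen mount, a disc 30 mm across and 16 mm high, 30 g, with a polished metal face on top; origin: centre of its underside, z up out of the polished face. Stands on the desk at the start, or is absent
- mount_1: round resin specimen mount, a disc 30 mm across and 16 mm high, 30 g, with a polished metal face on top; origin: centre of its underside, z up out of the polished face. Stands on the desk at the start, or is absent
- mount_2: round resin specimen mount, a disc 30 mm across and 16 mm high, 30 g, with a polished metal face on top; origin: centre of its underside, z up out of the polished face. Stands on the desk at the start, or is absent
- mount_3: round resin specimen mount, a disc 30 mm across and 16 mm high, 30 g, with a polished metal face on top; origin: centre of its underside, z up out of the polished face. Stands on the desk at the start, or is absent
- microscope: the large white microscope, fixed, always in the same place behind the loose mounts; origin: on the desk under its middle. Its black stage overhangs the desk: front edge 145 mm in front of the origin (toward -x), 270 mm wide (world y from -0.44 to -0.17), underside 154 mm and top 180 mm above the desk; its head and eyepieces stand above that, from 312 mm up. Keep the gripper clear of it
- dish: shallow glass dish, 70 mm across and 14 mm high, standing loose beside the work; not part of the job. Origin: centre of its underside

How it is judged:
On the way, in this order (a step that is already met when the one before it is completed fails the run):
1. the lid stands open (past 1.5 rad) (value of joint lid above 1.5 rad), for 0.2 s.
2. every mount is flat in a pocket, with the lid still open (z of mount_v in the frame of specimen_box between 0.025 and 0.0305 m and angle between each of mount_v, mount_0, mount_1, mount_2, mount_3, mount_s's own z axis and vertical below 0.1 rad and x of mount_v in the frame of specimen_box between -0.06 and 0.046 m and y of mount_v in the frame of specimen_box between -0.094 and 0.094 m and z of mount_0 in the frame of specimen_box between 0.025 and 0.0305 m and x of mount_0 in the frame of specimen_box between -0.06 and 0.046 m and y of mount_0 in the frame of specimen_box between -0.094 and 0.094 m and z of mount_1 in the frame of specimen_box between 0.025 and 0.0305 m and x of mount_1 in the frame of specimen_box between -0.06 and 0.046 m and y of mount_1 in the frame of specimen_box between -0.094 and 0.094 m and z of mount_2 in the frame of specimen_box between 0.025 and 0.0305 m and x of mount_2 in the frame of specimen_box between -0.06 and 0.046 m and y of mount_2 in the frame of specimen_box between -0.094 and 0.094 m and z of mount_3 in the frame of specimen_box between 0.025 and 0.0305 m and x of mount_3 in the frame of specimen_box between -0.06 and 0.046 m and y of mount_3 in the frame of specimen_box between -0.094 and 0.094 m and z of mount_s in the frame of specimen_box between 0.025 and 0.0305 m and x of mount_s in the frame of specimen_box between -0.06 and 0.046 m and y of mount_s in the frame of specimen_box between -0.094 and 0.094 m and value of joint lid above 1.4 rad), for 0.2 s.
3. the lid is fully shut (value of joint lid below 0.03 rad), for 0.2 s.
At the end, for the whole second after the job is handed in: Every mount present is at rest flat in a pocket of the box (underside within 2.5 mm of the tray floor, tilted less than 0.1 rad, polished face up) and the lid is shut (under 0.03 rad) (z of mount_v in the frame of specimen_box between 0.025 and 0.0305 m and angle between each of mount_v, mount_0, mount_1, mount_2, mount_3, mount_s's own z axis and vertical below 0.1 rad and x of mount_v in the frame of specimen_box between -0.06 and 0.046 m and y of mount_v in the frame of specimen_box between -0.094 and 0.094 m and z of mount_0 in the frame of specimen_box between 0.025 and 0.0305 m and x of mount_0 in the frame of specimen_box between -0.06 and 0.046 m and y of mount_0 in the frame of specimen_box between -0.094 and 0.094 m and z of mount_1 in the frame of specimen_box between 0.025 and 0.0305 m and x of mount_1 in the frame of specimen_box between -0.06 and 0.046 m and y of mount_1 in the frame of specimen_box between -0.094 and 0.094 m and z of mount_2 in the frame of specimen_box between 0.025 and 0.0305 m and x of mount_2 in the frame of specimen_box between -0.06 and 0.046 m and y of mount_2 in the frame of specimen_box between -0.094 and 0.094 m and z of mount_3 in the frame of specimen_box between 0.025 and 0.0305 m and x of mount_3 in the frame of specimen_box between -0.06 and 0.046 m and y of mount_3 in the frame of specimen_box between -0.094 and 0.094 m and z of mount_s in the frame of specimen_box between 0.025 and 0.0305 m and x of mount_s in the frame of specimen_box between -0.06 and 0.046 m and y of mount_s in the frame of specimen_box between -0.094 and 0.094 m and value of joint lid below 0.03 rad and linear speed of each of mount_v, mount_0, mount_1, mount_2, mount_3, mount_s below 0.02 m/s); the robot touches nothing.
It fails at once if the lid snaps or slams shut (closing faster than 2.5 rad/s within the last 0.35 rad) (value of joint lid below 0.35 rad and velocity of joint lid below -2.5 rad/s).
It fails at once if the glass dish is pushed away (more than 50 mm) (distance of dish from where it was at the start of the episode above 0.05 m).
Of mount_0, mount_1, mount_2, mount_3 only 2 to 4 are there at a start; the rules pass over those that are not, and their reading is None.
At some moment in a run one of mount_0, mount_1, mount_2, mount_3 may be knocked a few centimetres aside while the robot is not near it.
It also fails if it takes over 210 s, if anything falls off the work surface, if the arm or the gripper's body presses on something with over 40 N, if the wrist force passes 120 N, or if a joint passes its speed limit or range.

## Working session

There is one attempt and no reset: what is moved stays moved. The work goes in short steps, Python scripts to look and compute and a tool call to move; the robot and the scene stay as the last step left them, time stands still between calls to the robot, and variables do not carry over. Pictures are saved under pics/ and viewed, at most 14 in all, crops included, and the job is handed in when it is done.

Besides the shell and the picture viewer there is one more tool, called after "Call:" as name(argument=value, ...) on one line, values as JSON. move_arm: Moves the arm, as the interface text tells. Its arguments: {"type":"object","properties":{"rows":{"type":"array","items":{"type":"object","properties":{"translation":{"type":"array","items":{"type":"number"}},"rot":{"type":"array","items":{"type":"number"}},"hand":{"type":"number"}}}},"squeeze":{"type":"number"}},"required":["rows"]}

```bash
mkdir -p pics
cat > h.py <<'E'
import numpy as np, cv2
from scipy.spatial.transform import Rotation as R
from station import arm
def cam(name):
    p=arm.camera_params(name)
    if name=='wrist':
        s=arm.get_state(); T=np.eye(4); T[:3,:3]=R.from_euler('xyz',s['ee_rot']).as_matrix(); T[:3,3]=s['eef_pos']
        return p, T@np.array(p['tool_from_camera'])
    T=np.eye(4); o=np.array(p['orientation'])
    T[:3,:3]=o if o.shape==(3,3) else R.from_euler('xyz',o).as_matrix()
    T[:3,3]=p['position']; return p,T
def K(p):
    f=240/np.tan(np.radians(p['vfov'])/2); return f
def pix2world(p,T,u,v,d):
    f=K(p); xd,yd=(u-p['cx'])/f,(v-p['cy'])/f; x,y=xd,yd
    for _ in range(8):
        k=1+p['k1']*(x*x+y*y); x,y=xd/k,yd/k
    return (T@np.array([x*d,y*d,d,1]))[:3]
def world2pix(p,T,w):
    c=np.linalg.inv(T)@np.append(w,1); x,y=c[0]/c[2],c[1]/c[2]; k=1+p['k1']*(x*x+y*y); f=K(p)
    return f*x*k+p['cx'],f*y*k+p['cy']
def pin(label,name,fn=None,T=None):
    p,T0=cam(name); T=T0 if T is None else T
    return [(round(r['p'],2),np.round((T@np.append(r['point'],1))[:3],4).tolist()) for r in (fn or arm.pinpoint)(label,name)]
def snap(name,fn=None):
    p,T=cam(name); im,d=arm.grab_frame(name)
    if fn: cv2.imwrite('pics/'+fn,im[:,:,::-1])
    return p,T,im,d
E
python3 - <<'E'
from h import *
print({k:v for k,v in arm.camera_params('top').items()})
for c in ['top','scene']:
    snap(c,c+'0.png')
    for l in ['specimen_box','tray','lid_hinge','lid_bar','vise','jaw_knob','mount_v','mount_0','dish']:
        print(c,l,[r for r in pin(l,c) if r[0]>.2][:6])
E
```

```text
{'vfov': 45.61308894274738, 'cx': 314.0227950347673, 'cy': 239.84167029762474, 'k1': -0.11676268842049646, 'position': array([ 0.38207491, -0.0038506 ,  1.38087551]), 'orientation': array([-3.01573821e+00, -6.86810234e-04, -1.56161592e+00])}
top specimen_box [(0.96, [0.5041, 0.2602, 0.0005]), (0.54, [0.4879, -0.0486, 0.0043]), (0.21, [0.4128, -0.3159, -0.0024])]
top tray []
top lid_hinge [(0.64, [0.5807, 0.269, 0.068]), (0.49, [0.6047, -0.124, 0.0025])]
top lid_bar [(0.61, [0.4393, 0.2522, 0.1093])]
top vise [(0.74, [0.4873, -0.049, 0.0022]), (0.23, [0.4856, -0.0501, 0.025])]
top jaw_knob [(0.66, [0.4393, -0.0552, 0.0639])]
top mount_v [(0.67, [0.4725, -0.2312, 0.0051]), (0.58, [0.4853, -0.05, 0.0257]), (0.55, [0.4128, -0.3174, -0.0021])]
top mount_0 [(0.67, [0.4725, -0.2312, 0.0051]), (0.58, [0.4853, -0.05, 0.0257]), (0.55, [0.4128, -0.3174, -0.0021])]
top dish [(0.84, [0.6056, -0.1237, -0.0])]
scene specimen_box [(0.57, [0.5034, 0.2594, -0.0007])]
scene tray [(0.67, [0.5024, 0.2593, 0.031])]
scene lid_hinge [(0.7, [0.5766, 0.2708, 0.0678])]
scene lid_bar [(0.76, [0.4356, 0.2505, 0.1048])]
scene vise [(0.9, [0.4817, -0.0493, 0.006])]
scene jaw_knob [(0.91, [0.4364, -0.0552, 0.0707])]
scene mount_v [(0.51, [0.4818, -0.0526, 0.0199]), (0.47, [0.412, -0.3187, 0.0028]), (0.45, [0.467, -0.2295, 0.0012]), (0.28, [0.6024, -0.1263, 0.0039])]
scene mount_0 [(0.51, [0.4818, -0.0526, 0.0199]), (0.47, [0.412, -0.3187, 0.0028]), (0.45, [0.467, -0.2295, 0.0012]), (0.28, [0.6024, -0.1263, 0.0039])]
scene dish [(0.66, [0.4814, -0.0514, 0.0248]), (0.62, [0.6018, -0.1267, 0.0047])]
```

View pics/top0.png

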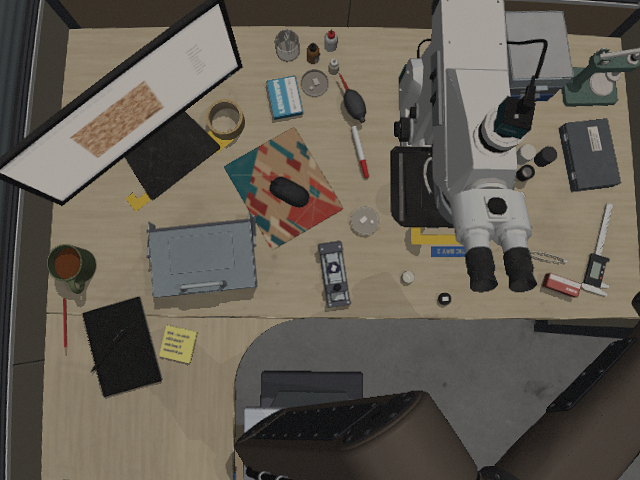

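View pics/scene0.png

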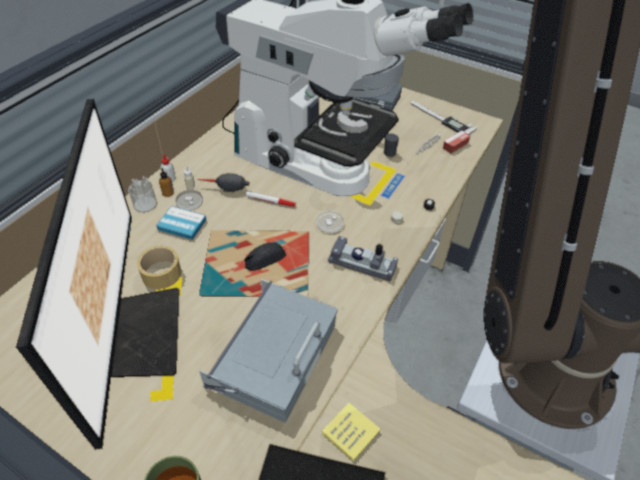

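The top view shows the box (203,258), vise (333,273), dish (364,221) and two loose mounts at (407,277) and (444,298). The scene view agrees: mounts at (397,217) and (429,204), box lid shut. Next I'll check clearance to the eyepieces and plan.

```bash
cat >> h.py <<'E'
DOWN=lambda yaw:R.from_euler('xyz',[np.pi,0,yaw])
def plan(wps,start=None):
    """wps: (xyz, yaw, hand); each waypoint = own call(s). Prints total shift/turn of each in the tool frame at its start, with min rows"""
    s=arm.get_state()
    if start is None: p=np.array(s['eef_pos']);r=R.from_euler('xyz',s['ee_rot'])
    else: p,r=np.array(start[0]),DOWN(start[1])
    for w in wps:
        q,rq=np.array(w[0]),DOWN(w[1])
        t=r.inv().apply(q-p)*100; a=np.degrees((r.inv()*rq).as_rotvec())
        print('->',np.round(q,3).tolist(),'tr',np.round(t,2).tolist(),'rot',np.round(a,1).tolist(),'rows>=',round(max(np.linalg.norm(t)/4.17,np.linalg.norm(a)/7.16),1))
        p,r=q,rq
def st():
    s=arm.get_state(); print('t',round(s['t'],2),'pos',np.round(s['eef_pos'],4),'rot',np.round(s['ee_rot'],3),'w',round(s['width'],4),'F',np.round(s['force'],1),'q',np.round(s['q'],2))
E
python3 - <<'E'
from h import *
st()
p,T,im,d=snap('top')
v,u=np.mgrid[130:300:4,390:620:4]
P=np.array([pix2world(p,T,a,b,d[b,a]) for a,b in zip(u.ravel(),v.ravel()) if d[b,a]>0])
for y in np.arange(-.6,-.1,.05):
    m=(abs(P[:,1]-y)<.025)&(P[:,2]>.1)
    if m.any(): i=P[m][:,0].argmin(); print(round(y,2),'minx',np.round(P[m][i],3))
# lid edges: points at lid height
v,u=np.mgrid[200:310:2,130:280:2]
P=np.array([pix2world(p,T,a,b,d[b,a]) for a,b in zip(u.ravel(),v.ravel()) if d[b,a]>0])
L=P[(P[:,2]>.05)&(P[:,2]<.075)]
print('lid',cv2.minAreaRect(L[:,:2].astype(np.float32)),np.median(L[:,2]))
B=P[P[:,2]>.095]; B=B[B[:,2]<.125]; print('bar',cv2.minAreaRect(B[:,:2].astype(np.float32)),B.mean(0),len(B))
plan([([.25,-.45,.25],-1.0),([.38,-.28,.25],-.6)])
E
```

```text
t 1.0 pos [ 0.2032 -0.6437  0.2406] rot [ 3.142  0.    -2.836] w 0.0877 F [ 0.6 -0.4  0.2] q [-0.98  0.36  0.01 -0.   -1.22 -0.29]
-0.35 minx [ 0.417 -0.336  0.5  ]
-0.3 minx [ 0.417 -0.279  0.498]
-0.25 minx [ 0.417 -0.272  0.498]
-0.2 minx [ 0.568 -0.202  0.165]
-0.15 minx [ 0.604 -0.168  0.159]
lid ((0.5134707093238831, 0.26144886016845703), (0.17760662734508514, 0.2567737102508545), 7.142579078674316) 0.06525641695919426
bar ((0.4401078224182129, 0.25000178813934326), (0.009889611974358559, 0.09610291570425034), 6.436051845550537) [0.43979987 0.24931588 0.10802226] 49
-> [0.25, -0.45, 0.25] tr [-10.3, 17.06, -0.94] rot [0.0, -0.0, -105.2] rows>= 14.7
-> [0.38, -0.28, 0.25] tr [-7.28, -20.12, -0.0] rot [0.0, 0.0, -22.9] rows>= 5.1
```

Run:
```python
from h import *
plan([([.29,-.40,.22],-2.3),([.36,-.22,.22],-1.9),([.42,-.03,.22],-1.6),([.438,.2505,.22],-1.45)])
```

```text
-> [0.29, -0.4, 0.22] tr [-15.62, 20.62, 2.06] rot [-0.0, -0.0, -30.7] rows>= 6.2
-> [0.36, -0.22, 0.22] tr [-18.09, 6.77, 0.0] rot [0.0, 0.0, -22.9] rows>= 4.6
-> [0.42, -0.03, 0.22] tr [-19.92, 0.46, 0.0] rot [0.0, 0.0, -17.2] rows>= 4.8
-> [0.438, 0.25, 0.22] tr [-28.09, -0.98, -0.0] rot [-0.0, 0.0, -8.6] rows>= 6.7
```

Call:
move_arm(rows=[{"translation": [-15.6,20.6,2.1],"rot": [0,0,-30.7],"hand": 0.4},{"translation": [-15.6,20.6,2.1],"rot": [0,0,-30.7],"hand": 0.4},{"translation": [-15.6,20.6,2.1],"rot": [0,0,-30.7],"hand": 0.4},{"translation": [-15.6,20.6,2.1],"rot": [0,0,-30.7],"hand": 0.4},{"translation": [-15.6,20.6,2.1],"rot": [0,0,-30.7],"hand": 0.4},{"translation": [-15.6,20.6,2.1],"rot": [0,0,-30.7],"hand": 0.4},{"translation": [-15.6,20.6,2.1],"rot": [0,0,-30.7],"hand": 0.4},{"translation": [-15.6,20.6,2.1],"rot": [0,0,-30.7],"hand": 0.4}])

```text
t: 1.72
eef_pos: [0.2907, -0.398, 0.2201]
ee_rot: [-3.14, 0.001, -2.297]
force: [0.3, 0.1, 0.4]
width: 0.0531
gripper_force: 0.0
```

Call:
move_arm(rows=[{"translation": [-18.1,6.8,0],"rot": [0,0,-22.9],"hand": 0.4},{"translation": [-18.1,6.8,0],"rot": [0,0,-22.9],"hand": 0.4},{"translation": [-18.1,6.8,0],"rot": [0,0,-22.9],"hand": 0.4},{"translation": [-18.1,6.8,0],"rot": [0,0,-22.9],"hand": 0.4},{"translation": [-18.1,6.8,0],"rot": [0,0,-22.9],"hand": 0.4},{"translation": [-18.1,6.8,0],"rot": [0,0,-22.9],"hand": 0.4},{"translation": [-18.1,6.8,0],"rot": [0,0,-22.9],"hand": 0.4}])

```text
t: 2.3
eef_pos: [0.3607, -0.2195, 0.22]
ee_rot: [-3.141, -0.0, -1.897]
force: [0.3, -0.4, -0.1]
width: 0.0526
gripper_force: 0.0
```

Run:
```python
from h import *
st(); snap('wrist','w1.png'); p,T=cam('wrist'); print('campos',T[:3,3],T[:3,2])
for l in ['mount_0','vise','jaw_knob']: print(l,pin(l,'wrist'))
```

```text
t 2.3 pos [ 0.3607 -0.2195  0.22  ] rot [-3.141 -0.    -1.897] w 0.0526 F [ 0.3 -0.4 -0.1] q [-0.07 -0.06 -0.54  0.   -1.09 -0.25]
campos [ 0.33686828 -0.28824673  0.3646979 ] [ 0.0868828   0.25311012 -0.96352823]
mount_0 [(0.84, [0.4145, -0.3175, 0.0024]), (0.76, [0.4698, -0.231, 0.0038])]
vise [(0.66, [0.4788, -0.0535, -0.0017])]
jaw_knob []
```

View pics/w1.png

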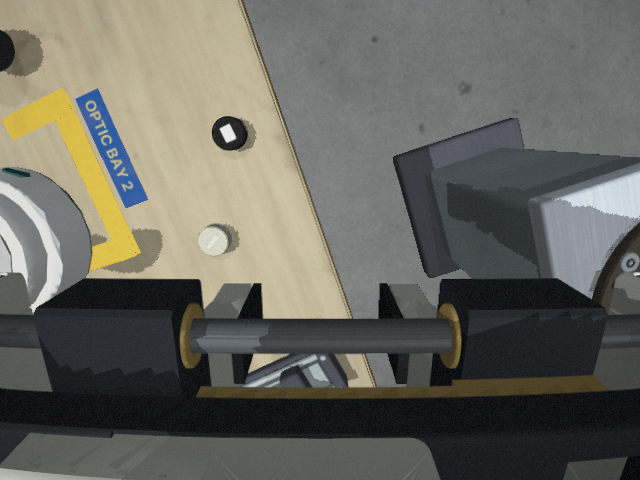

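The wrist view shows exactly two loose mounts: (229,133) dark and (215,239) pale. On to the lid bar.

Call:
move_arm(rows=[{"translation": [-19.9,0.5,0],"rot": [0,0,-17.2],"hand": 0.4},{"translation": [-19.9,0.5,0],"rot": [0,0,-17.2],"hand": 0.4},{"translation": [-19.9,0.5,0],"rot": [0,0,-17.2],"hand": 0.4},{"translation": [-19.9,0.5,0],"rot": [0,0,-17.2],"hand": 0.4},{"translation": [-19.9,0.5,0],"rot": [0,0,-17.2],"hand": 0.4},{"translation": [-19.9,0.5,0],"rot": [0,0,-17.2],"hand": 0.4},{"translation": [-19.9,0.5,0],"rot": [0,0,-17.2],"hand": 0.4}])

```text
t: 3.08
eef_pos: [0.4199, -0.0296, 0.2194]
ee_rot: [3.141, -0.0, -1.599]
force: [-0.1, -0.9, -0.9]
width: 0.0527
gripper_force: 0.0
```

Run:
```python
from h import *
st(); snap('wrist')
for l in ['mount_0','jaw_knob','vise','lid_bar']: print(l,pin(l,'wrist'))
plan([([.438,.2505,.22],-1.455),([.438,.2505,.11],-1.455)])
```

```text
t 3.08 pos [ 0.4199 -0.0296  0.2194] rot [ 3.141 -0.    -1.599] w 0.0527 F [-0.1 -0.9 -0.9] q [ 0.4  -0.06 -0.54  0.   -1.09 -0.43]
mount_0 [(0.97, [0.4824, -0.0483, 0.0229])]
jaw_knob [(0.61, [0.4382, -0.0638, 0.0699])]
vise [(0.9, [0.4831, -0.0527, -0.0003])]
lid_bar []
-> [0.438, 0.25, 0.22] tr [-28.23, -0.99, -0.05] rot [0.0, -0.0, -8.4] rows>= 6.8
-> [0.438, 0.25, 0.11] tr [-0.0, -0.0, 11.0] rot [0.0, 0.0, 0.0] rows>= 2.6
```

Call:
move_arm(rows=[{"translation": [-28.2,-1,0],"rot": [0,0,-8.4],"hand": 0.4},{"translation": [-28.2,-1,0],"rot": [0,0,-8.4],"hand": 0.4},{"translation": [-28.2,-1,0],"rot": [0,0,-8.4],"hand": 0.4},{"translation": [-28.2,-1,0],"rot": [0,0,-8.4],"hand": 0.4},{"translation": [-28.2,-1,0],"rot": [0,0,-8.4],"hand": 0.4},{"translation": [-28.2,-1,0],"rot": [0,0,-8.4],"hand": 0.4},{"translation": [-28.2,-1,0],"rot": [0,0,-8.4],"hand": 0.4},{"translation": [-28.2,-1,0],"rot": [0,0,-8.4],"hand": 0.4}])

```text
t: 4.0
eef_pos: [0.4389, 0.2555, 0.2193]
ee_rot: [-3.141, 0.0, -1.452]
force: [0.4, -0.2, 0.4]
width: 0.0531
gripper_force: 0.0
```

Run:
```python
from h import *
st(); snap('wrist','w2.png')
for l in ['lid_bar','lid_hinge','specimen_box']: print(l,pin(l,'wrist'))
```

```text
t 4.0 pos [0.4389 0.2555 0.2193] rot [-3.141  0.    -1.452] w 0.0531 F [ 0.4 -0.2  0.4] q [ 0.91  0.1  -0.38  0.   -1.09 -0.8 ]
lid_bar [(0.67, [0.4361, 0.2485, 0.1044])]
lid_hinge [(0.79, [0.579, 0.2616, 0.0621])]
specimen_box [(0.7, [0.4975, 0.2553, -0.0034])]
```

View pics/w2.png

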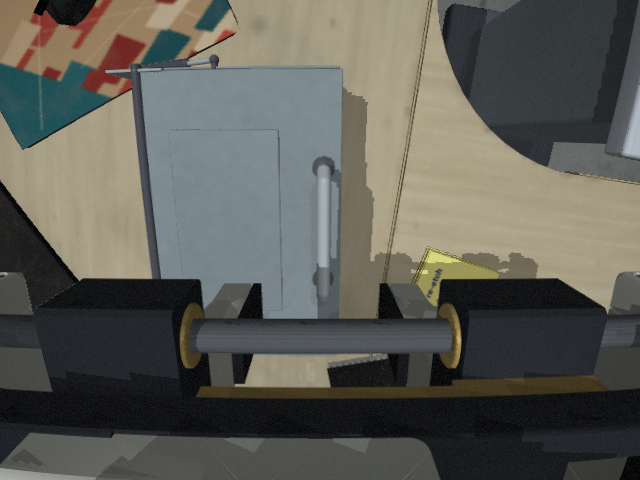

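The bar spans (323,163) to (322,297) and lies parallel to the pads, centred between the fingers. I'll descend and grip.

Call:
move_arm(rows=[{"translation": [0.4,0.1,4],"rot": [0,0,0],"hand": 0.4},{"translation": [0.4,0.1,8],"rot": [0,0,0],"hand": 0.4},{"translation": [0.4,0.1,11],"rot": [0,0,0],"hand": 0.4},{"translation": [0.4,0.1,11.7],"rot": [0,0,0],"hand": 0.4},{"translation": [0.4,0.1,11.7],"rot": [0,0,0],"hand": 0.4},{"translation": [0.4,0.1,11.7],"rot": [0,0,0],"hand": 0.6},{"translation": [0.4,0.1,11.7],"rot": [0,0,0],"hand": 0.8},{"translation": [0.4,0.1,11.7],"rot": [0,0,0],"hand": 1}], squeeze=25)

```text
t: 4.87
eef_pos: [0.4383, 0.2483, 0.1046]
ee_rot: [-3.139, 0.002, -1.454]
force: [-0.5, 0.3, 0.3]
width: 0.0379
gripper_force: 0.0
```

Call:
move_arm(rows=[{"translation": [0,0,0],"rot": [0,0,0],"hand": 1},{"translation": [0,0,0],"rot": [0,0,0],"hand": 1},{"translation": [0,0,0],"rot": [0,0,0],"hand": 1}])

```text
t: 5.12
eef_pos: [0.4374, 0.2477, 0.1032]
ee_rot: [-3.141, 0.001, -1.453]
force: [-0.6, 0.1, -0.4]
width: 0.0183
gripper_force: 0.0
```

Run:
```python
from h import *
st()
# swing: rows in tool frame for lid 0->1.62 ; tool y = box x (dir yaw+... check), tool z = down
for th in np.arange(0,1.66,.06):
    a=np.arctan2(42,142)+th; a0=np.arctan2(42,142)
    dx=14.81*(np.cos(a0)-np.cos(a)); dz=14.81*(np.sin(a)-np.sin(a0)); print(round(th,2),round(dx,2),round(dz,2))
print('tool y dir',R.from_euler('xyz',arm.get_state()['ee_rot']).as_matrix()[:,1])
```

```text
t 5.12 pos [0.4374 0.2477 0.1032] rot [-3.141e+00  1.000e-03 -1.453e+00] w 0.0183 F [-0.6  0.1 -0.4] q [ 0.91  0.21 -0.55  0.   -0.81 -0.79]
0.0 0.0 0.0
0.06 0.28 0.84
0.12 0.6 1.67
0.18 0.98 2.47
0.24 1.41 3.26
0.3 1.88 4.01
0.36 2.39 4.73
0.42 2.95 5.43
0.48 3.54 6.08
0.54 4.18 6.7
0.6 4.85 7.29
0.66 5.56 7.83
0.72 6.29 8.32
0.78 7.06 8.77
0.84 7.85 9.18
0.9 8.66 9.54
0.96 9.5 9.84
1.02 10.35 10.1
1.08 11.21 10.3
1.14 12.09 10.46
1.2 12.97 10.56
1.26 13.86 10.61
1.32 14.75 10.6
1.38 15.63 10.54
1.44 16.51 10.43
1.5 17.39 10.26
1.56 18.25 10.05
1.62 19.1 9.78
tool y dir [-9.93108213e-01 -1.17197735e-01 -8.76479318e-04]
```

Call:
move_arm(rows=[{"translation": [0,0,0],"rot": [0,0,0],"hand": 1},{"translation": [0,0,0],"rot": [0,0,0],"hand": 1},{"translation": [0,0,0],"rot": [0,0,0],"hand": 1},{"translation": [0,-0.12,-0.4],"rot": [0,0,0],"hand": 1},{"translation": [0,-0.28,-0.84],"rot": [0,0,0],"hand": 1},{"translation": [0,-0.6,-1.67],"rot": [0,0,0],"hand": 1},{"translation": [0,-0.98,-2.47],"rot": [0,0,0],"hand": 1},{"translation": [0,-0.98,-2.47],"rot": [0,0,0],"hand": 1}])

```text
t: 5.78
eef_pos: [0.4472, 0.2487, 0.1276]
ee_rot: [3.141, 0.0, -1.454]
force: [1.9, 1.7, -8.7]
width: 0.0089
gripper_force: 25.0
```

Run:
```python
from h import *
st(); snap('top')
for l in ['lid_bar']: print(l,pin(l,'top'))
```

```text
t 5.78 pos [0.4472 0.2487 0.1276] rot [ 3.141  0.    -1.454] w 0.0089 F [ 1.9  1.7 -8.7] q [ 0.89  0.2  -0.5  -0.   -0.88 -0.77]
lid_bar [(0.86, [0.4481, 0.2553, 0.1319])]
```

Call:
move_arm(rows=[{"translation": [0,-0.43,-0.79],"rot": [0,0,0],"hand": 1},{"translation": [0,-0.9,-1.54],"rot": [0,0,0],"hand": 1},{"translation": [0,-1.41,-2.26],"rot": [0,0,0],"hand": 1},{"translation": [0,-1.97,-2.96],"rot": [0,0,0],"hand": 1},{"translation": [0,-2.56,-3.61],"rot": [0,0,0],"hand": 1},{"translation": [0,-3.2,-4.23],"rot": [0,0,0],"hand": 1},{"translation": [0,-3.87,-4.82],"rot": [0,0,0],"hand": 1},{"translation": [0,-4.58,-5.36],"rot": [0,0,0],"hand": 1}])

```text
t: 6.55
eef_pos: [0.4899, 0.2535, 0.1813]
ee_rot: [3.137, -0.0, -1.454]
force: [-16.5, 4.1, 7.1]
width: 0.0089
gripper_force: 25.0
```

Call:
move_arm(rows=[{"translation": [0,-0.73,-0.49],"rot": [0,0,0],"hand": 1},{"translation": [0,-1.5,-0.94],"rot": [0,0,0],"hand": 1},{"translation": [0,-2.29,-1.35],"rot": [0,0,0],"hand": 1},{"translation": [0,-3.1,-1.71],"rot": [0,0,0],"hand": 1},{"translation": [0,-3.94,-2.01],"rot": [0,0,0],"hand": 1},{"translation": [0,-4.79,-2.27],"rot": [0,0,0],"hand": 1},{"translation": [0,-5.65,-2.47],"rot": [0,0,0],"hand": 1},{"translation": [0,-6.53,-2.63],"rot": [0,0,0],"hand": 1}])

```text
t: 7.22
eef_pos: [0.5571, 0.2612, 0.2091]
ee_rot: [3.141, -0.0, -1.453]
force: [-4.7, 0.9, 4.4]
width: 0.0091
gripper_force: 25.0
```

Call:
move_arm(rows=[{"translation": [0,-0.88,-0.1],"rot": [0,0,0],"hand": 1},{"translation": [0,-1.77,-0.15],"rot": [0,0,0],"hand": 1},{"translation": [0,-2.66,-0.14],"rot": [0,0,0],"hand": 1},{"translation": [0,-3.54,-0.08],"rot": [0,0,0],"hand": 1},{"translation": [0,-4.42,0.03],"rot": [0,0,0],"hand": 1},{"translation": [0,-5.3,0.2],"rot": [0,0,0],"hand": 1},{"translation": [0,-6.16,0.41],"rot": [0,0,0],"hand": 1},{"translation": [0,-7.01,0.68],"rot": [0,0,0],"hand": 1}])

```text
t: 7.88
eef_pos: [0.6281, 0.2695, 0.1999]
ee_rot: [-3.141, -0.0, -1.454]
force: [1.5, -2.6, 2.1]
width: 0.0091
gripper_force: 25.0
```

Run:
```python
from h import *
st(); snap('scene','s2.png')
print(pin('lid_bar','scene'))
```

```text
t 7.88 pos [0.6281 0.2695 0.1999] rot [-3.141 -0.    -1.454] w 0.0091 F [ 1.5 -2.6  2.1] q [ 0.69  0.4  -0.02  0.   -1.15 -0.57]
[(0.91, [0.6284, 0.2738, 0.202]), (0.18, [0.469, -0.2294, 0.0008])]
```

View pics/s2.png

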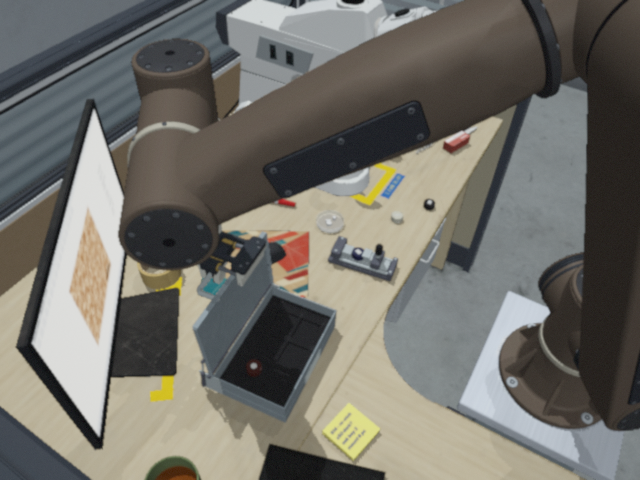

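The lid is standing open at about 1.6 rad with the mount visible at (254,367). Now I'll release the bar and go up.

Call:
move_arm(rows=[{"translation": [0,0,0],"rot": [0,0,0],"hand": 0.66},{"translation": [0,0,0],"rot": [0,0,0],"hand": 0.66},{"translation": [0,0,0],"rot": [0,0,0],"hand": 0.66},{"translation": [0,0,0],"rot": [0,0,0],"hand": 0.66},{"translation": [0,0,-3],"rot": [0,0,0],"hand": 0.66},{"translation": [0,0,-6],"rot": [0,0,0],"hand": 0.66},{"translation": [0,0,-9],"rot": [0,0,0],"hand": 0.66},{"translation": [0,0,-10],"rot": [0,0,0],"hand": 0.66}])

```text
t: 8.65
eef_pos: [0.6278, 0.2705, 0.3058]
ee_rot: [-3.136, 0.002, -1.453]
force: [1.3, -0.5, 1.0]
width: 0.03
gripper_force: 0.0
```

Run:
```python
from h import *
st(); snap('scene')
print(pin('lid_bar','scene'),pin('tray','scene'),pin('specimen_box','scene'),pin('mount_0','scene'))
snap('top')
print(pin('tray','top'),pin('specimen_box','top'),pin('mount_0','top'),pin('jaw_knob','top'))
plan([([.50,.1,.30],-1.0),([.438,-.056,.2],.11),([.438,-.056,.068],.11)])
```

```text
t 8.65 pos [0.6278 0.2705 0.3058] rot [-3.136e+00  2.000e-03 -1.453e+00] w 0.03 F [ 1.3 -0.5  1. ] q [ 0.69  0.34  0.13  0.   -1.36 -0.57]
[(0.58, [0.6369, 0.2732, 0.197])] [(0.55, [0.5007, 0.2589, 0.0308])] [(0.56, [0.5024, 0.2615, 0.0009])] [(0.74, [0.5169, 0.3206, 0.0306]), (0.55, [0.4144, -0.3203, 0.0006]), (0.54, [0.4681, -0.2298, -0.0011]), (0.45, [0.4817, -0.0487, 0.0215])]
[(0.77, [0.5014, 0.258, 0.0313])] [(0.65, [0.5003, 0.2614, -0.003])] [(0.61, [0.5194, 0.3196, 0.0282]), (0.52, [0.4159, -0.3202, -0.0029]), (0.44, [0.485, -0.05, 0.0231]), (0.41, [0.4705, -0.2303, 0.0065])] [(0.82, [0.4415, -0.0551, 0.0651])]
-> [0.5, 0.1, 0.3] tr [15.37, 14.56, -0.03] rot [0.1, -0.0, -26.0] rows>= 5.1
-> [0.438, -0.056, 0.2] tr [9.78, 13.65, 10.0] rot [0.0, 0.0, -63.6] rows>= 8.9
-> [0.438, -0.056, 0.068] tr [0.0, -0.0, 13.2] rot [0.0, 0.0, 0.0] rows>= 3.2
```

Run:
```python
from h import *
plan([([.47,.1,.30],-.67),([.4378,-.055,.2],.11),([.4378,-.055,.068],.11)])
```

```text
-> [0.47, 0.1, 0.3] tr [15.02, 17.54, -0.03] rot [0.1, -0.0, -44.9] rows>= 6.3
-> [0.438, -0.055, 0.2] tr [7.1, 14.15, 10.0] rot [0.0, 0.0, -44.7] rows>= 6.2
-> [0.438, -0.055, 0.068] tr [0.0, -0.0, 13.2] rot [0.0, 0.0, 0.0] rows>= 3.2
```

Call:
move_arm(rows=[{"translation": [15,17.5,0],"rot": [0,0,-44.9],"hand": 0.5},{"translation": [15,17.5,0],"rot": [0,0,-44.9],"hand": 0.5},{"translation": [15,17.5,0],"rot": [0,0,-44.9],"hand": 0.5},{"translation": [15,17.5,0],"rot": [0,0,-44.9],"hand": 0.5},{"translation": [15,17.5,0],"rot": [0,0,-44.9],"hand": 0.5},{"translation": [15,17.5,0],"rot": [0,0,-44.9],"hand": 0.5},{"translation": [15,17.5,0],"rot": [0,0,-44.9],"hand": 0.5},{"translation": [15,17.5,0],"rot": [0,0,-44.9],"hand": 0.5}])

```text
t: 9.82
eef_pos: [0.4699, 0.0994, 0.3011]
ee_rot: [-3.14, -0.0, -0.669]
force: [0.4, -0.4, -0.5]
width: 0.0441
gripper_force: 0.0
```

Call:
move_arm(rows=[{"translation": [7.1,14.1,10],"rot": [0,0,-44.7],"hand": 0.5},{"translation": [7.1,14.1,10],"rot": [0,0,-44.7],"hand": 0.5},{"translation": [7.1,14.1,10],"rot": [0,0,-44.7],"hand": 0.5},{"translation": [7.1,14.1,10],"rot": [0,0,-44.7],"hand": 0.5},{"translation": [7.1,14.1,10],"rot": [0,0,-44.7],"hand": 0.5},{"translation": [7.1,14.1,10],"rot": [0,0,-44.7],"hand": 0.5},{"translation": [7.1,14.1,10],"rot": [0,0,-44.7],"hand": 0.5},{"translation": [7.1,14.1,10],"rot": [0,0,-44.7],"hand": 0.5}])

```text
t: 10.48
eef_pos: [0.4391, -0.0545, 0.1997]
ee_rot: [3.141, 0.001, 0.11]
force: [0.4, -0.1, 0.5]
width: 0.0439
gripper_force: 0.0
```

Run:
```python
from h import *
st(); snap('wrist','w3.png')
for l in ['jaw_knob','vise','mount_v']: print(l,pin(l,'wrist'))
plan([([.4378,-.055,.068],.11)])
```

```text
t 10.48 pos [ 0.4391 -0.0545  0.1997] rot [3.141e+00 1.000e-03 1.100e-01] w 0.0439 F [ 0.4 -0.1  0.5] q [ 0.32  0.   -0.53  0.   -1.04  1.36]
jaw_knob [(0.63, [0.4383, -0.0609, 0.0667])]
vise [(0.65, [0.4803, -0.0489, -0.0022])]
mount_v [(0.98, [0.415, -0.3189, 0.0038]), (0.92, [0.4848, -0.0497, 0.0209]), (0.81, [0.4698, -0.2303, 0.0048])]
-> [0.438, -0.055, 0.068] tr [-0.14, 0.1, 13.23] rot [0.0, 0.0, -0.1] rows>= 3.2
```

View pics/w3.png

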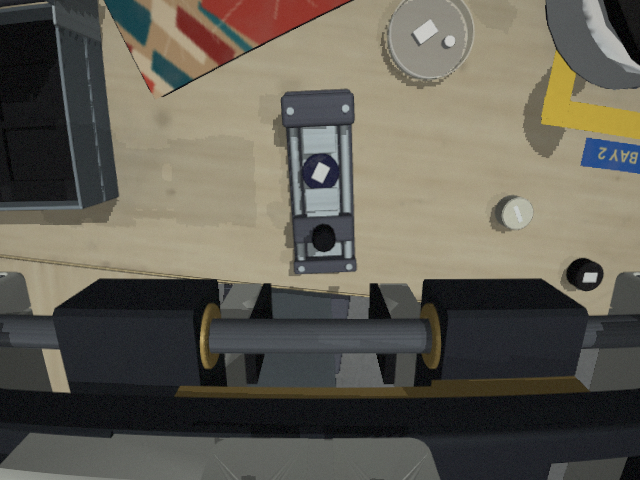

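Wrist view: knob at (323,237), held mount at (321,171), dish at (430,38) and loose mounts at (515,212) and (585,275). The vise yaw is slightly larger than I assumed, about 0.15.

Run:
```python
from h import *
plan([([.438,-.0567,.069],.15)])
```

```text
-> [0.438, -0.057, 0.069] tr [-0.14, 0.27, 13.13] rot [-0.0, 0.0, -2.4] rows>= 3.1
```

Call:
move_arm(rows=[{"translation": [-0.1,0.25,4],"rot": [0,0,-2.4],"hand": 0.5},{"translation": [-0.1,0.25,8],"rot": [0,0,-2.4],"hand": 0.5},{"translation": [-0.1,0.25,11],"rot": [0,0,-2.4],"hand": 0.5},{"translation": [-0.1,0.25,13.1],"rot": [0,0,-2.4],"hand": 0.5},{"translation": [-0.1,0.25,13.1],"rot": [0,0,-2.4],"hand": 0.5},{"translation": [-0.1,0.25,13.1],"rot": [0,0,-2.4],"hand": 1},{"translation": [-0.1,0.25,13.1],"rot": [0,0,-2.4],"hand": 1},{"translation": [-0.1,0.25,13.1],"rot": [0,0,-2.4],"hand": 1}], squeeze=20)

```text
t: 11.35
eef_pos: [0.4395, -0.0564, 0.071]
ee_rot: [-3.141, -0.003, 0.152]
force: [-0.2, 0.5, -0.1]
width: 0.0292
gripper_force: 0.0
```

Call:
move_arm(rows=[{"translation": [0,0,0],"rot": [0,0,0],"hand": 1},{"translation": [0,0,0],"rot": [0,0,0],"hand": 1},{"translation": [0,0,0],"rot": [0,0,0],"hand": 1},{"translation": [0,0,0],"rot": [0,0,0],"hand": 1}])

```text
t: 11.68
eef_pos: [0.4391, -0.057, 0.0706]
ee_rot: [3.141, -0.002, 0.153]
force: [0.8, -3.5, 7.7]
width: 0.0175
gripper_force: 20.0
```

Call:
move_arm(rows=[{"translation": [-0.3,0,0],"rot": [0,0,0],"hand": 1},{"translation": [-0.6,0,0],"rot": [0,0,0],"hand": 1},{"translation": [-0.9,0,0],"rot": [0,0,0],"hand": 1},{"translation": [-1.2,0,0],"rot": [0,0,0],"hand": 1},{"translation": [-1.5,0,0],"rot": [0,0,0],"hand": 1},{"translation": [-1.7,0,0],"rot": [0,0,0],"hand": 1},{"translation": [-1.8,0,0],"rot": [0,0,0],"hand": 1},{"translation": [-1.8,0,0],"rot": [0,0,0],"hand": 1}])

```text
t: 12.35
eef_pos: [0.4226, -0.0596, 0.0707]
ee_rot: [3.141, -0.005, 0.153]
force: [6.6, -5.3, 0.3]
width: 0.0171
gripper_force: 20.0
```

Call:
move_arm(rows=[{"translation": [0,0,0],"rot": [0,0,0],"hand": 0.5},{"translation": [0,0,0],"rot": [0,0,0],"hand": 0.5},{"translation": [0,0,0],"rot": [0,0,0],"hand": 0.5},{"translation": [0,0,-3],"rot": [0,0,0],"hand": 0.5},{"translation": [0,0,-6],"rot": [0,0,0],"hand": 0.5},{"translation": [0,0,-9],"rot": [0,0,0],"hand": 0.5},{"translation": [0,0,-11],"rot": [0,0,0],"hand": 0.5},{"translation": [0,0,-11],"rot": [0,0,0],"hand": 0.5}])

```text
t: 13.02
eef_pos: [0.4224, -0.0591, 0.1836]
ee_rot: [-3.141, -0.007, 0.153]
force: [0.4, 0.4, 0.9]
width: 0.044
gripper_force: 0.0
```

Run:
```python
from h import *
st(); snap('wrist','w4.png')
for l in ['jaw_knob','vise','mount_v']: print(l,pin(l,'wrist'))
snap('top'); print(pin('mount_v','top'),pin('jaw_knob','top'))
plan([([.484,-.0497,.15],.15),([.484,-.0497,.0425],.15)])
```

```text
t 13.02 pos [ 0.4224 -0.0591  0.1836] rot [-3.141 -0.007  0.153] w 0.044 F [0.4 0.4 0.9] q [ 0.33 -0.02 -0.59  0.   -0.99  1.4 ]
jaw_knob [(0.78, [0.4199, -0.0618, 0.0656])]
vise [(0.39, [0.4647, -0.2285, -0.0014])]
mount_v [(0.92, [0.4084, -0.3173, -0.0025]), (0.7, [0.4652, -0.2309, 0.0013]), (0.63, [0.4775, -0.048, 0.0172])]
[(0.61, [0.5162, 0.3185, 0.031]), (0.55, [0.4141, -0.3158, -0.0048]), (0.41, [0.47, -0.229, 0.0036])] []
-> [0.484, -0.05, 0.15] tr [6.52, -0.02, 2.83] rot [0.0, 0.1, 0.1] rows>= 1.7
-> [0.484, -0.05, 0.042] tr [-0.0, -0.0, 10.75] rot [0.0, 0.0, 0.0] rows>= 2.6
```

View pics/w4.png

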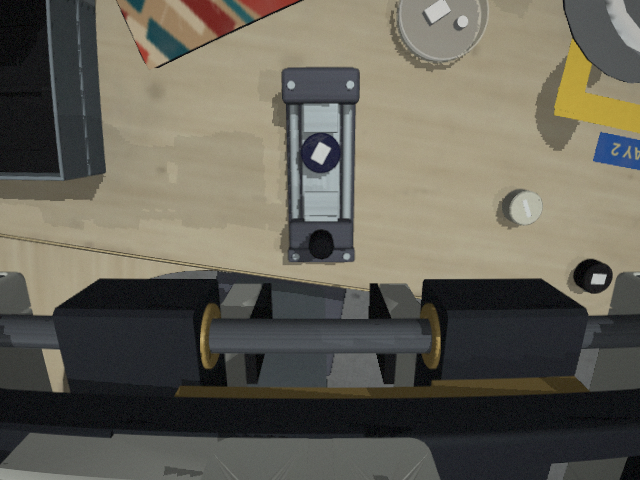

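Call:
move_arm(rows=[{"translation": [3.5,0,1.5],"rot": [0,0,0],"hand": 0.5},{"translation": [6.6,0,2.8],"rot": [0,0,0],"hand": 0.5},{"translation": [6.6,0,6],"rot": [0,0,0],"hand": 0.5},{"translation": [6.6,0,10],"rot": [0,0,0],"hand": 0.5},{"translation": [6.6,0,13],"rot": [0,0,0],"hand": 0.5},{"translation": [6.6,0,14.1],"rot": [0,0,0],"hand": 0.5},{"translation": [6.6,0,14.1],"rot": [0,0,0],"hand": 0.5},{"translation": [6.6,0,14.1],"rot": [0,0,0],"hand": 1}], squeeze=15)

```text
t: 14.03
eef_pos: [0.485, -0.0498, 0.0375]
ee_rot: [3.141, 0.003, 0.152]
force: [-0.5, -0.0, -0.5]
width: 0.0412
gripper_force: 0.0
```

Call:
move_arm(rows=[{"translation": [0,0,0],"rot": [0,0,0],"hand": 1},{"translation": [0,0,0],"rot": [0,0,0],"hand": 1},{"translation": [0,0,0],"rot": [0,0,0],"hand": 1},{"translation": [0,0,0],"rot": [0,0,0],"hand": 1},{"translation": [0,0,0],"rot": [0,0,0],"hand": 1}])

```text
t: 14.45
eef_pos: [0.4862, -0.0494, 0.0394]
ee_rot: [-3.141, -0.002, 0.152]
force: [-1.5, 0.4, 6.8]
width: 0.0295
gripper_force: 15.0
```

Run:
```python
from h import *
st(); p=arm.get_state()['eef_pos']
plan([([p[0],p[1],.2],.15),([.48,.12,.22],.119),([.4633,.3173,.12],.119),([.4633,.3173,.0505],.119)])
```

```text
t 14.45 pos [ 0.4862 -0.0494  0.0394] rot [-3.141e+00 -2.000e-03  1.520e-01] w 0.0295 F [-1.5  0.4  6.8] q [ 0.3   0.29 -0.64  0.   -0.64  1.42]
-> [0.486, -0.049, 0.2] tr [0.04, -0.0, -16.06] rot [-0.0, -0.1, 0.1] rows>= 3.9
-> [0.48, 0.12, 0.22] tr [1.91, -16.84, -2.0] rot [0.0, -0.0, 1.8] rows>= 4.1
-> [0.463, 0.317, 0.12] tr [0.68, -19.79, 10.0] rot [0.0, 0.0, 0.0] rows>= 5.3
-> [0.463, 0.317, 0.05] tr [-0.0, -0.0, 6.95] rot [0.0, 0.0, 0.0] rows>= 1.7
```

Call:
move_arm(rows=[{"translation": [0,0,-1.5],"rot": [0,0,0],"hand": 1},{"translation": [0,0,-4],"rot": [0,0,0],"hand": 1},{"translation": [0,0,-8],"rot": [0,0,0],"hand": 1},{"translation": [0,0,-12],"rot": [0,0,0],"hand": 1},{"translation": [0,0,-16],"rot": [0,0,0],"hand": 1},{"translation": [0,0,-16],"rot": [0,0,0],"hand": 1}])

```text
t: 14.95
eef_pos: [0.4895, -0.0493, 0.2069]
ee_rot: [3.141, -0.013, 0.154]
force: [2.5, 0.2, -0.1]
width: 0.0296
gripper_force: 15.0
```

Call:
move_arm(rows=[{"translation": [0.5,-4,-0.5],"rot": [0,0,1.8],"hand": 1},{"translation": [1,-8,-1],"rot": [0,0,1.8],"hand": 1},{"translation": [1.5,-12,-1.5],"rot": [0,0,1.8],"hand": 1},{"translation": [1.9,-16,-2],"rot": [0,0,1.8],"hand": 1},{"translation": [1.9,-16.8,-2],"rot": [0,0,1.8],"hand": 1},{"translation": [1.9,-16.8,-2],"rot": [0,0,1.8],"hand": 1}])

```text
t: 15.45
eef_pos: [0.4787, 0.1219, 0.2188]
ee_rot: [-3.141, -0.001, 0.124]
force: [0.2, -0.3, -1.6]
width: 0.0294
gripper_force: 15.0
```

Run:
```python
from h import *
st(); snap('wrist','w5.png')
for l in ['tray','specimen_box','mount_s']: print(l,pin(l,'wrist'))
plan([([.4633,.3173,.12],.119),([.4633,.3173,.048],.119)])
```

```text
t 15.45 pos [0.4787 0.1219 0.2188] rot [-3.141e+00 -1.000e-03  1.240e-01] w 0.0294 F [ 0.2 -0.3 -1.6] q [ 0.65  0.07 -0.41 -0.   -1.09  1.05]
tray [(0.92, [0.4978, 0.2586, 0.0295])]
specimen_box [(0.73, [0.4796, -0.0537, -0.0001]), (0.55, [0.5002, 0.2566, -0.0013])]
mount_s [(0.81, [0.5143, 0.3128, 0.0225]), (0.6, [0.4733, 0.1191, 0.203])]
-> [0.463, 0.317, 0.12] tr [0.87, -19.92, 9.82] rot [0.0, 0.0, 0.1] rows>= 5.3
-> [0.463, 0.317, 0.048] tr [-0.0, -0.0, 7.2] rot [0.0, 0.0, 0.0] rows>= 1.7
```

View pics/w5.png

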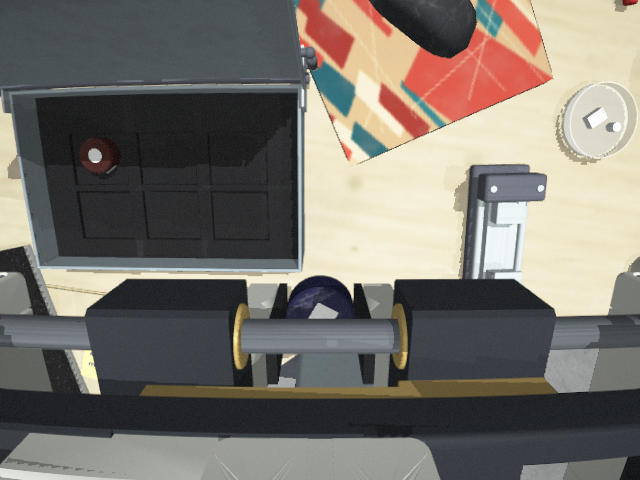

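The mount is held at (320,300). The front pockets are centred near (111,215), (176,214) and (241,213). I'll turn those into positions.

```bash
cat >> h.py <<'E'
def ray(p,T,u,v,z):
    a=pix2world(p,T,u,v,1.); c=T[:3,3]; return c+(a-c)*(z-c[2])/(a[2]-c[2])
E
python3 - <<'E'
from h import *
p,T=cam('wrist')
for n,u,v in [('FL',111,215),('FM',176,214),('FR',241,213),('BM',172,158),('BR',238,157)]: print(n,np.round(ray(p,T,u,v,.031),4))
for lx,ly in [(-32,62),(-32,0),(-32,-62),(18,0)]:
    w=np.r_[np.array([.5025,.2595])+R.from_euler('z',.119).as_matrix()[:2,:2]@[lx/1e3,ly/1e3],.031]; print(lx,ly,np.round(w,4),np.round(world2pix(p,T,w)))
E
```

```text
FL [0.4616 0.3086 0.031 ]
FM [0.4695 0.248  0.031 ]
FR [0.4772 0.1894 0.031 ]
BM [0.5188 0.2529 0.031 ]
BR [0.526  0.1954 0.031 ]
-32 62 [0.4634 0.3173 0.031 ] [102. 212.]
-32 0 [0.4707 0.2557 0.031 ] [168. 212.]
-32 -62 [0.4781 0.1941 0.031 ] [236. 211.]
18 0 [0.5204 0.2616 0.031 ] [162. 155.]
```

Call:
move_arm(rows=[{"translation": [0.2,-4,1],"rot": [0,0,0],"hand": 1},{"translation": [0.4,-8,3],"rot": [0,0,0],"hand": 1},{"translation": [0.6,-12,5],"rot": [0,0,0],"hand": 1},{"translation": [0.8,-15.5,7],"rot": [0,0,0],"hand": 1},{"translation": [0.8,-19,9],"rot": [0,0,0],"hand": 1},{"translation": [0.8,-19.6,9.8],"rot": [0,0,0],"hand": 1},{"translation": [0.8,-19.6,9.8],"rot": [0,0,0],"hand": 1},{"translation": [0.8,-19.6,9.8],"rot": [0,0,0],"hand": 1}])

```text
t: 16.32
eef_pos: [0.4631, 0.3138, 0.1194]
ee_rot: [3.14, 0.002, 0.12]
force: [0.9, -0.4, 0.2]
width: 0.0295
gripper_force: 15.0
```

Run:
```python
from h import *
st(); snap('wrist')
for l in ['tray','specimen_box','mount_s']: print(l,pin(l,'wrist'))
snap('scene'); print(pin('tray','scene'),pin('mount_s','scene'))
```

```text
t 16.32 pos [0.4631 0.3138 0.1194] rot [3.14e+00 2.00e-03 1.20e-01] w 0.0295 F [ 0.9 -0.4  0.2] q [ 0.95  0.28 -0.4   0.   -0.89  0.75]
tray [(0.91, [0.4996, 0.2598, 0.0308])]
specimen_box [(0.65, [0.4985, 0.2602, 0.0007])]
mount_s [(0.8, [0.5175, 0.3196, 0.0264])]
[(0.94, [0.4998, 0.2599, 0.0299])] []
```

Call:
move_arm(rows=[{"translation": [-0.2,-0.3,2.5],"rot": [0,0,0],"hand": 1},{"translation": [-0.2,-0.3,4.5],"rot": [0,0,0],"hand": 1},{"translation": [-0.2,-0.3,6],"rot": [0,0,0],"hand": 1},{"translation": [-0.2,-0.3,6.8],"rot": [0,0,0],"hand": 1},{"translation": [-0.2,-0.3,7.15],"rot": [0,0,0],"hand": 1},{"translation": [-0.2,-0.3,7.15],"rot": [0,0,0],"hand": 1},{"translation": [-0.2,-0.3,7.15],"rot": [0,0,0],"hand": 1}])

```text
t: 17.25
eef_pos: [0.4612, 0.3179, 0.0496]
ee_rot: [-3.141, -0.001, 0.121]
force: [-0.4, -0.4, 0.2]
width: 0.0292
gripper_force: 15.0
```

Call:
move_arm(rows=[{"translation": [0,0,0],"rot": [0,0,0],"hand": 0.57},{"translation": [0,0,0],"rot": [0,0,0],"hand": 0.57},{"translation": [0,0,0],"rot": [0,0,0],"hand": 0.57},{"translation": [0,0,-2],"rot": [0,0,0],"hand": 0.57},{"translation": [0,0,-6],"rot": [0,0,0],"hand": 0.57},{"translation": [0,0,-10],"rot": [0,0,0],"hand": 0.57},{"translation": [0,0,-14],"rot": [0,0,0],"hand": 0.57},{"translation": [0,0,-17],"rot": [0,0,0],"hand": 0.57}])

```text
t: 17.92
eef_pos: [0.4613, 0.318, 0.2231]
ee_rot: [-3.139, -0.003, 0.121]
force: [0.5, 0.8, 0.2]
width: 0.0376
gripper_force: 0.0
```

Run:
```python
from h import *
st(); 
for c in ['top','scene']:
    snap(c); print(c,pin('mount_0',c))
plan([([.45,.05,.22],.119)])
```

```text
t 17.92 pos [0.4613 0.318  0.2231] rot [-3.139e+00 -3.000e-03  1.210e-01] w 0.0376 F [0.5 0.8 0.2] q [ 0.95  0.18 -0.27  0.   -1.11  0.74]
top [(0.53, [0.4692, -0.2315, 0.0047]), (0.5, [0.4134, -0.3148, -0.0027]), (0.31, [0.4271, -0.0572, 0.0646])]
scene [(0.62, [0.4558, 0.3206, 0.0322]), (0.54, [0.5134, 0.3209, 0.0277])]
-> [0.45, 0.05, 0.22] tr [-4.31, 26.47, -0.04] rot [-0.1, -0.1, 0.1] rows>= 6.4
```

Run:
```python
from h import *
p,T,im,d=snap('top')
v,u=np.mgrid[0:480:3,0:640:3]
P=np.array([pix2world(p,T,a,b,d[b,a]) for a,b in zip(u.ravel(),v.ravel()) if d[b,a]>0])
q=np.array([.461,.318])
for r in (.03,.06,.09,.12):
    m=np.linalg.norm(P[:,:2]-q,axis=1)<r; print(r,P[m][:,2].max())
m=(P[:,1]<-.15)&(P[:,1]>-.5)&(P[:,2]>.2)&(P[:,0]<.6)
for x in np.arange(.4,.6,.03):
    k=m&(abs(P[:,0]-x)<.015); print(round(x,2),np.round([P[k][:,2].min(),P[k][:,2].max(),P[k][:,1].min(),P[k][:,1].max()],3) if k.any() else 0)
# forward part of arm beyond TCP
m=(P[:,2]>.3)&(P[:,1]>.05); print('arm max x',P[m][:,0].max(), P[m][P[m][:,0].argmax()])
plan([([.45,.05,.22],.119),([.45,-.1,.22],.06),([.47,-.2305,.15],0)])
```

```text
0.03 0.6526673120323551
0.06 0.6526673120323551
0.09 0.6526673120323551
0.12 0.6526673120323551
0.4 0
0.43 [ 0.491  0.534 -0.346 -0.243]
0.46 [ 0.491  0.524 -0.345 -0.242]
0.49 [ 0.45   0.514 -0.34  -0.234]
0.52 [ 0.467  0.505 -0.356 -0.232]
0.55 [ 0.325  0.504 -0.351 -0.232]
0.58 [ 0.314  0.492 -0.353 -0.233]
arm max x 0.9657806062204058 [0.96578061 0.17338338 0.36586597]
-> [0.45, 0.05, 0.22] tr [-4.25, 26.42, -0.12] rot [-0.0, 0.0, 0.1] rows>= 6.4
-> [0.45, -0.1, 0.22] tr [-1.78, 14.89, 0.0] rot [0.0, -0.0, 3.4] rows>= 3.6
-> [0.47, -0.23, 0.15] tr [1.21, 13.15, 7.0] rot [0.0, -0.0, 3.4] rows>= 3.6
```

Run:
```python
from h import *
from scipy.spatial import cKDTree
def cloud(n):
    p,T,im,d=snap(n); v,u=np.mgrid[0:480:3,0:640:3]
    return np.array([pix2world(p,T,a,b,d[b,a]) for a,b in zip(u.ravel(),v.ravel()) if d[b,a]>0])
P=np.vstack([cloud('top'),cloud('scene')])
S=arm.get_state(); q1=S['q'][0]; tcp=np.array(S['eef_pos'])
M=P[(P[:,1]<-.15)&(P[:,1]>-.5)&(P[:,2]>.15)&(P[:,0]>.4)&(P[:,0]<.95)]
A=P[(P[:,2]>.3)&(np.hypot(P[:,0],P[:,1])<.8)&(P[:,1]>-.05)]
A=A[np.linalg.norm(A[:,:2]-tcp[:2],axis=1)<.35]
# arm cloud in tcp-relative frame, rotated to q1
B=(A-tcp)@R.from_euler('z',q1).as_matrix()
for z in np.arange(.05,.45,.05):
    k=abs(B[:,2]-z)<.025
    if k.any(): print('rel z',round(z,2),'fwd',B[k][:,0].min().round(3),B[k][:,0].max().round(3),'left',B[k][:,1].min().round(3),B[k][:,1].max().round(3),k.sum())
t=cKDTree(M)
for n,g in [('A',(.47,-.2305)),('B',(.413,-.317))]:
    r=np.hypot(*g); q=np.arctan2(g[1],g[0])+np.arcsin(.194/r)
    for z in (.02,.06,.1):
        C=B@R.from_euler('z',q).as_matrix().T+np.array([*g,z]); dd,ii=t.query(C); i=dd.argmin(); print(n,z,dd[i].round(3),C[i].round(3),M[ii[i]].round(3))
print('lowest eyepiece',[ (round(x,2),M[(abs(M[:,0]-x)<.02)&(M[:,2]>.19)][:,2].min().round(3)) for x in (.43,.46,.49,.52)])
```

```text
rel z 0.1 fwd -0.093 0.093 left -0.091 0.093 345
rel z 0.15 fwd -0.034 0.06 left -0.011 0.061 147
rel z 0.2 fwd -0.044 0.274 left -0.048 0.22 134
rel z 0.25 fwd -0.045 0.046 left -0.048 0.042 127
rel z 0.3 fwd -0.05 0.051 left -0.052 0.26 135
rel z 0.35 fwd -0.063 0.053 left -0.05 0.264 565
rel z 0.4 fwd -0.163 0.05 left -0.049 0.264 3687
A 0.02 0.001 [ 0.497 -0.243  0.45 ] [ 0.497 -0.244  0.45 ]
A 0.06 0.0 [ 0.451 -0.245  0.491] [ 0.451 -0.245  0.491]
A 0.1 0.001 [ 0.437 -0.255  0.528] [ 0.437 -0.255  0.527]
B 0.02 0.033 [ 0.462 -0.312  0.446] [ 0.491 -0.311  0.461]
B 0.06 0.002 [ 0.422 -0.321  0.492] [ 0.421 -0.323  0.492]
B 0.1 0.0 [ 0.462 -0.324  0.52 ] [ 0.462 -0.324  0.519]
lowest eyepiece [(0.43, np.float64(0.485)), (0.46, np.float64(0.469)), (0.49, np.float64(0.442)), (0.52, np.float64(0.355))]
```

```bash
cat >> h.py <<'E'
def OR(yaw,tilt=0):   # yaw deg, tilt deg: top leans towards -tool x
    y=np.radians(yaw); f=y+np.pi
    return R.from_rotvec(np.radians(tilt)*np.array([-np.sin(f),np.cos(f),0]))*DOWN(y)
def plan2(wps):
    s=arm.get_state(); p=np.array(s['eef_pos']);r=R.from_euler('xyz',s['ee_rot'])
    for w in wps:
        q,rq=np.array(w[0]),OR(*w[1:])
        t=r.inv().apply(q-p)*100; a=np.degrees((r.inv()*rq).as_rotvec())
        print('->',np.round(q,3).tolist(),w[1:],'tr',np.round(t,2).tolist(),'rot',np.round(a,1).tolist(),'rows>=',round(max(np.linalg.norm(t)/4.17,np.linalg.norm(a)/7.16),1))
        p,r=q,rq
E
python3 - <<'E'
from h import *
st()
plan2([([.45,.08,.2],-34,0),([.46,-.06,.2],-70,15),([.47,-.2305,.12],-70,15),([.47,-.2305,.023],-70,15)])
E
```

```text
t 18.27 pos [0.4603 0.3171 0.2178] rot [3.14e+00 2.00e-03 1.21e-01] w 0.0374 F [ 0.2  0.3 -0.3] q [ 0.95  0.19 -0.28 -0.   -1.11  0.74]
-> [0.45, 0.08, 0.2] (-34, 0) tr [-3.87, 23.41, 1.81] rot [0.1, 0.1, 40.9] rows>= 5.7
-> [0.46, -0.06, 0.2] (-70, 15) tr [8.66, 11.05, 0.0] rot [-4.7, 14.5, 35.8] rows>= 5.4
-> [0.47, -0.23, 0.12] (-70, 15) tr [13.74, 4.89, 11.96] rot [0.0, 0.0, 0.0] rows>= 4.5
-> [0.47, -0.23, 0.023] (-70, 15) tr [-2.51, -0.0, 9.37] rot [0.0, 0.0, 0.0] rows>= 2.3
```

Call:
move_arm(rows=[{"translation": [-0.8,4,0.3],"rot": [0,0,6],"hand": 0.45},{"translation": [-3.9,23.4,1.8],"rot": [0,0,40.9],"hand": 0.45},{"translation": [-3.9,23.4,1.8],"rot": [0,0,40.9],"hand": 0.45},{"translation": [-3.9,23.4,1.8],"rot": [0,0,40.9],"hand": 0.45},{"translation": [-3.9,23.4,1.8],"rot": [0,0,40.9],"hand": 0.45},{"translation": [-3.9,23.4,1.8],"rot": [0,0,40.9],"hand": 0.45},{"translation": [-3.9,23.4,1.8],"rot": [0,0,40.9],"hand": 0.45},{"translation": [-3.9,23.4,1.8],"rot": [0,0,40.9],"hand": 0.45}])

```text
t: 18.93
eef_pos: [0.4497, 0.0789, 0.2]
ee_rot: [3.14, 0.001, -0.596]
force: [-0.2, -0.0, 1.2]
width: 0.048
gripper_force: 0.0
```

Call:
move_arm(rows=[{"translation": [8.7,11,0],"rot": [-4.7,14.5,35.8],"hand": 0.45},{"translation": [8.7,11,0],"rot": [-4.7,14.5,35.8],"hand": 0.45},{"translation": [8.7,11,0],"rot": [-4.7,14.5,35.8],"hand": 0.45},{"translation": [8.7,11,0],"rot": [-4.7,14.5,35.8],"hand": 0.45},{"translation": [8.7,11,0],"rot": [-4.7,14.5,35.8],"hand": 0.45},{"translation": [8.7,11,0],"rot": [-4.7,14.5,35.8],"hand": 0.45},{"translation": [8.7,11,0],"rot": [-4.7,14.5,35.8],"hand": 0.45},{"translation": [8.7,11,0],"rot": [-4.7,14.5,35.8],"hand": 0.45}])

```text
t: 19.6
eef_pos: [0.4611, -0.0582, 0.2003]
ee_rot: [3.14, -0.261, -1.216]
force: [-0.1, -0.0, -0.2]
width: 0.0483
gripper_force: 0.0
```

Run:
```python
from h import *
st(); 
for c in ['top','scene','wrist']:
    snap(c); print(c,pin('mount_0',c))
plan2([([.47,-.2305,.12],-70,15),([.47,-.2305,.023],-70,15)])
```

```text
t 19.6 pos [ 0.4611 -0.0582  0.2003] rot [ 3.14  -0.261 -1.216] w 0.0483 F [-0.1 -0.  -0.2] q [ 0.51 -0.01 -0.7   0.32 -0.95 -0.35]
top [(0.69, [0.514, 0.3223, 0.0267]), (0.55, [0.459, 0.3204, 0.0273]), (0.47, [0.4143, -0.316, -0.0018]), (0.45, [0.4709, -0.2319, 0.0059])]
scene [(0.73, [0.516, 0.3239, 0.0281]), (0.55, [0.4545, 0.3204, 0.0327]), (0.43, [0.4656, -0.2304, 0.0018])]
wrist [(0.98, [0.4151, -0.3177, 0.0045]), (0.95, [0.4693, -0.2316, 0.0056])]
-> [0.47, -0.23, 0.12] (-70, 15) tr [13.76, 5.05, 12.06] rot [-0.0, 0.0, 0.1] rows>= 4.6
-> [0.47, -0.23, 0.023] (-70, 15) tr [-2.51, -0.0, 9.37] rot [0.0, 0.0, 0.0] rows>= 2.3
```

Call:
move_arm(rows=[{"translation": [3,1.1,2.6],"rot": [0,0,0],"hand": 0.4},{"translation": [6,2.2,5.2],"rot": [0,0,0],"hand": 0.4},{"translation": [9,3.3,7.9],"rot": [0,0,0],"hand": 0.4},{"translation": [12,4.4,10.5],"rot": [0,0,0],"hand": 0.4},{"translation": [13.8,5,12.1],"rot": [0,0,0],"hand": 0.4},{"translation": [13.8,5,12.1],"rot": [0,0,0],"hand": 0.4},{"translation": [13.8,5,12.1],"rot": [0,0,0],"hand": 0.4}])

```text
t: 20.48
eef_pos: [0.4694, -0.2324, 0.1189]
ee_rot: [3.14, -0.261, -1.224]
force: [-0.3, 0.3, 1.2]
width: 0.0528
gripper_force: 0.0
```

Run:
```python
from h import *
st(); 
for c in ['wrist','top']:
    snap(c); print(c,pin('mount_0',c))
plan2([([.4695,-.231,.023],-70,15)])
```

```text
t 20.48 pos [ 0.4694 -0.2324  0.1189] rot [ 3.14  -0.261 -1.224] w 0.0528 F [-0.3  0.3  1.2] q [ 0.07  0.14 -0.79  0.45 -0.61 -0.09]
wrist [(0.92, [0.4681, -0.23, 0.0051]), (0.7, [0.4143, -0.315, 0.0011])]
top [(0.66, [0.4143, -0.3173, -0.0044]), (0.53, [0.4612, 0.3166, 0.0316]), (0.51, [0.5152, 0.3189, 0.0276])]
-> [0.47, -0.231, 0.023] (-70, 15) tr [-2.5, 0.19, 9.42] rot [-0.1, -0.0, 0.1] rows>= 2.3
```

Call:
move_arm(rows=[{"translation": [-0.8,0.15,3],"rot": [0,0,0],"hand": 0.4},{"translation": [-1.6,0.15,6],"rot": [0,0,0],"hand": 0.4},{"translation": [-2.3,0.15,8.4],"rot": [0,0,0],"hand": 0.4},{"translation": [-2.5,0.15,9.4],"rot": [0,0,0],"hand": 0.4},{"translation": [-2.5,0.15,9.4],"rot": [0,0,0],"hand": 0.4},{"translation": [-2.5,0.15,9.4],"rot": [0,0,0],"hand": 0.4},{"translation": [-2.5,0.15,9.4],"rot": [0,0,0],"hand": 1},{"translation": [-2.5,0.15,9.4],"rot": [0,0,0],"hand": 1}], squeeze=15)

```text
t: 21.35
eef_pos: [0.4697, -0.2314, 0.0236]
ee_rot: [-3.14, -0.263, -1.222]
force: [0.3, 0.4, 1.1]
width: 0.0442
gripper_force: 0.0
```

Call:
move_arm(rows=[{"translation": [0,0,0],"rot": [0,0,0],"hand": 1},{"translation": [0,0,0],"rot": [0,0,0],"hand": 1},{"translation": [0,0,0],"rot": [0,0,0],"hand": 1},{"translation": [0,0,0],"rot": [0,0,0],"hand": 1},{"translation": [0,0,0],"rot": [0,0,0],"hand": 1}])

```text
t: 21.77
eef_pos: [0.4695, -0.2314, 0.0231]
ee_rot: [-3.14, -0.262, -1.221]
force: [-2.3, 3.8, 8.8]
width: 0.0294
gripper_force: 15.0
```

Run:
```python
from h import *
st(); p=arm.get_state()['eef_pos']
plan2([([p[0],p[1],.14],-70,15),([.45,-.05,.22],-50,15),([.47,.08,.22],-10,15),([.5251,.2003,.14],6.8,15),([.5251,.2003,.055],6.8,15)])
```

```text
t 21.77 pos [ 0.4695 -0.2314  0.0231] rot [-3.14  -0.262 -1.221] w 0.0294 F [-2.3  3.8  8.8] q [-0.08  0.28 -1.01  0.97 -0.29 -0.51]
-> [0.469, -0.231, 0.14] (-70, 15) tr [3.03, -0.02, -11.29] rot [-0.1, -0.0, 0.0] rows>= 2.8
-> [0.45, -0.05, 0.22] (-50, 15) tr [-15.04, -4.38, -12.31] rot [5.2, 0.0, -19.3] rows>= 4.8
-> [0.47, 0.08, 0.22] (-10, 15) tr [-8.38, -9.89, -2.24] rot [10.4, 0.0, -38.6] rows>= 5.6
-> [0.525, 0.2, 0.14] (6.8, 15) tr [1.15, -12.8, 8.59] rot [4.3, -0.0, -16.2] rows>= 3.7
-> [0.525, 0.2, 0.055] (6.8, 15) tr [-2.2, -0.0, 8.21] rot [0.0, 0.0, 0.0] rows>= 2.0
```

Call:
move_arm(rows=[{"translation": [0.5,0,-1.9],"rot": [0,0,0],"hand": 1},{"translation": [1.5,0,-5.6],"rot": [0,0,0],"hand": 1},{"translation": [2.5,0,-9.3],"rot": [0,0,0],"hand": 1},{"translation": [3,0,-11.3],"rot": [0,0,0],"hand": 1},{"translation": [3,0,-11.3],"rot": [0,0,0],"hand": 1}])

```text
t: 22.18
eef_pos: [0.4728, -0.2302, 0.1451]
ee_rot: [-3.132, -0.264, -1.222]
force: [1.4, 0.2, -0.3]
width: 0.0289
gripper_force: 15.0
```

Call:
move_arm(rows=[{"translation": [-3,-0.9,-2.5],"rot": [1,0,-3.9],"hand": 1},{"translation": [-6,-1.8,-5],"rot": [2,0,-7.7],"hand": 1},{"translation": [-9,-2.6,-7.4],"rot": [3.1,0,-11.6],"hand": 1},{"translation": [-12,-3.5,-9.9],"rot": [4.2,0,-15.4],"hand": 1},{"translation": [-15,-4.4,-12.3],"rot": [5.2,0,-19.3],"hand": 1},{"translation": [-15,-4.4,-12.3],"rot": [5.2,0,-19.3],"hand": 1},{"translation": [-15,-4.4,-12.3],"rot": [5.2,0,-19.3],"hand": 1}])

```text
t: 22.77
eef_pos: [0.45, -0.048, 0.2204]
ee_rot: [-3.138, -0.262, -0.869]
force: [-0.5, 0.4, -0.7]
width: 0.0288
gripper_force: 15.0
```

Call:
move_arm(rows=[{"translation": [-1.4,-1.6,-0.4],"rot": [1.7,0,-6.4],"hand": 1},{"translation": [-2.8,-3.3,-0.8],"rot": [3.5,0,-12.9],"hand": 1},{"translation": [-4.2,-4.9,-1.1],"rot": [5.2,0,-19.3],"hand": 1},{"translation": [-5.6,-6.6,-1.5],"rot": [7,0,-25.7],"hand": 1},{"translation": [-7,-8.2,-1.9],"rot": [8.7,0,-32.2],"hand": 1},{"translation": [-8.4,-9.9,-2.2],"rot": [10.4,0,-38.6],"hand": 1},{"translation": [-8.4,-9.9,-2.2],"rot": [10.4,0,-38.6],"hand": 1},{"translation": [-8.4,-9.9,-2.2],"rot": [10.4,0,-38.6],"hand": 1}])

```text
t: 23.43
eef_pos: [0.4695, 0.079, 0.218]
ee_rot: [-3.141, -0.261, -0.177]
force: [0.0, -0.2, 0.5]
width: 0.0293
gripper_force: 15.0
```

Run:
```python
from h import *
st(); snap('wrist'); print(pin('tray','wrist'))
snap('scene'); print(pin('tray','scene'))
plan2([([.5251,.2003,.14],6.8,15),([.5251,.2003,.055],6.8,15)])
```

```text
t 23.43 pos [0.4695 0.079  0.218 ] rot [-3.141 -0.261 -0.177] w 0.0293 F [ 0.  -0.2  0.5] q [ 0.74 -0.11 -0.73  0.29 -0.81  0.47]
[(0.85, [0.4986, 0.2605, 0.0291])]
[(0.77, [0.4973, 0.2587, 0.032])]
-> [0.525, 0.2, 0.14] (6.8, 15) tr [1.18, -12.95, 8.45] rot [4.4, -0.0, -16.4] rows>= 3.7
-> [0.525, 0.2, 0.055] (6.8, 15) tr [-2.2, -0.0, 8.21] rot [0.0, 0.0, 0.0] rows>= 2.0
```

Call:
move_arm(rows=[{"translation": [0.3,-3.2,1],"rot": [1.1,0,-4.1],"hand": 1},{"translation": [0.6,-6.5,3],"rot": [2.2,0,-8.2],"hand": 1},{"translation": [0.9,-9.7,5.3],"rot": [3.3,0,-12.3],"hand": 1},{"translation": [1.2,-12.9,8],"rot": [4.4,0,-16.4],"hand": 1},{"translation": [1.2,-12.9,8.4],"rot": [4.4,0,-16.4],"hand": 1},{"translation": [1.2,-12.9,8.4],"rot": [4.4,0,-16.4],"hand": 1},{"translation": [1.2,-12.9,8.4],"rot": [4.4,0,-16.4],"hand": 1}])

```text
t: 24.22
eef_pos: [0.5247, 0.2, 0.1404]
ee_rot: [3.141, -0.261, 0.119]
force: [-0.7, 0.5, -1.0]
width: 0.0294
gripper_force: 15.0
```

Run:
```python
from h import *
st(); snap('wrist','w6.png')
plan2([([.5243,.2002,.0525],6.8,15)])
```

```text
t 24.22 pos [0.5247 0.2    0.1404] rot [ 3.141 -0.261  0.119] w 0.0294 F [-0.7  0.5 -1. ] q [ 0.81  0.13 -0.7   0.32 -0.56  0.63]
-> [0.524, 0.2, 0.052] (6.8, 15) tr [-2.36, -0.0, 8.56] rot [-0.1, -0.1, 0.0] rows>= 2.1
```

View pics/w6.png

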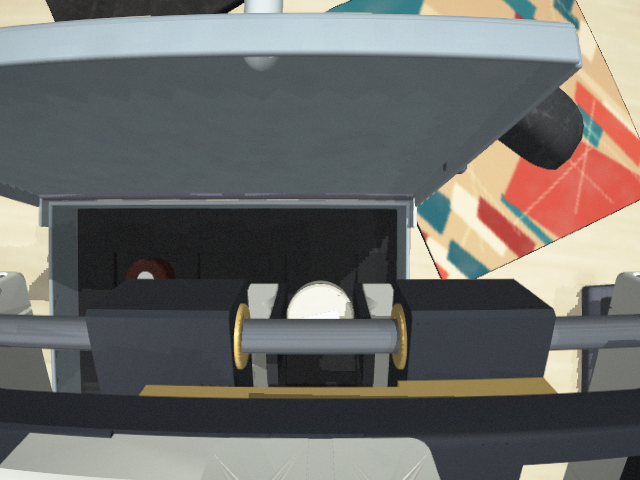

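The white mount (320,300) is over the back-right pocket area. I'll lower and release it.

Call:
move_arm(rows=[{"translation": [-0.8,0,3],"rot": [0,0,0],"hand": 1},{"translation": [-1.6,0,6],"rot": [0,0,0],"hand": 1},{"translation": [-2.1,0,7.6],"rot": [0,0,0],"hand": 1},{"translation": [-2.4,0,8.55],"rot": [0,0,0],"hand": 1},{"translation": [-2.4,0,8.55],"rot": [0,0,0],"hand": 1},{"translation": [-2.4,0,8.55],"rot": [0,0,0],"hand": 1}])

```text
t: 24.77
eef_pos: [0.5244, 0.1999, 0.0534]
ee_rot: [-3.141, -0.264, 0.12]
force: [-0.1, -0.4, -0.1]
width: 0.0293
gripper_force: 15.0
```

Call:
move_arm(rows=[{"translation": [0,0,0],"rot": [0,0,0],"hand": 0.57},{"translation": [0,0,0],"rot": [0,0,0],"hand": 0.57},{"translation": [0,0,0],"rot": [0,0,0],"hand": 0.57},{"translation": [0.5,0,-1.9],"rot": [0,0,0],"hand": 0.57},{"translation": [1.5,0,-5.6],"rot": [0,0,0],"hand": 0.57},{"translation": [2.5,0,-9.3],"rot": [0,0,0],"hand": 0.57},{"translation": [3.5,0,-13],"rot": [0,0,0],"hand": 0.57},{"translation": [4,0,-15],"rot": [0,0,0],"hand": 0.57}])

```text
t: 25.43
eef_pos: [0.5247, 0.2031, 0.2132]
ee_rot: [-3.135, -0.268, 0.122]
force: [0.2, 0.4, 0.8]
width: 0.0376
gripper_force: 0.0
```

Run:
```python
from h import *
st()
for c in ['wrist','top','scene']:
    snap(c); print(c,pin('mount_0',c))
plan2([([.45,.05,.2],0,12),([.39,-.15,.17],0,12),([.39,-.317,.15],0,12),([.414,-.317,.1],0,12),([.414,-.317,.024],0,12)])
```

```text
t 25.43 pos [0.5247 0.2031 0.2132] rot [-3.135 -0.268  0.122] w 0.0376 F [0.2 0.4 0.8] q [ 0.82  0.05 -0.58  0.25 -0.74  0.71]
wrist [(0.84, [0.5266, 0.2021, 0.034]), (0.6, [0.5152, 0.3187, 0.0307])]
top [(0.54, [0.4124, -0.3175, -0.0033])]
scene [(0.76, [0.458, 0.3172, 0.0294]), (0.57, [0.525, 0.2012, 0.0272])]
-> [0.45, 0.05, 0.2] (0, 12) tr [-8.94, 14.06, -1.71] rot [-1.7, -3.0, 6.8] rows>= 4.0
-> [0.39, -0.15, 0.17] (0, 12) tr [-6.49, 20.0, 1.69] rot [0.0, 0.0, 0.0] rows>= 5.1
-> [0.39, -0.317, 0.15] (0, 12) tr [-0.42, 16.7, 1.96] rot [0.0, 0.0, 0.0] rows>= 4.0
-> [0.414, -0.317, 0.1] (0, 12) tr [1.31, -0.0, 5.39] rot [0.0, 0.0, 0.0] rows>= 1.3
-> [0.414, -0.317, 0.024] (0, 12) tr [-1.58, -0.0, 7.43] rot [0.0, 0.0, 0.0] rows>= 1.8
```

```bash
cat > fit.py <<'E'
import numpy as np
from scipy.optimize import least_squares,fsolve
D=np.array([(.203,-.644,.2406,.359,.012,-.977),(.3607,-.2195,.22,-.06,-.54,-.07),(.4389,.2555,.2193,.10,-.38,.91),(.4374,.2477,.1032,.21,-.55,.91),(.6281,.2695,.1999,.40,-.02,.69),(.6278,.2705,.3058,.34,.13,.69),(.4391,-.0545,.1997,0,-.53,.32),(.4862,-.0494,.0394,.29,-.64,.3),(.4787,.1219,.2188,.07,-.41,.65),(.4631,.3138,.1194,.28,-.40,.95),(.4613,.318,.2231,.18,-.27,.95)])
def f(p,q2,q3):
    c0,L1,L2,b,c1=p; e=q2-q3+b
    return c0+L1*np.sin(q2)+L2*np.cos(e), c1+L1*np.cos(q2)-L2*np.sin(e)
rp=D[:,0]*np.cos(D[:,5])+D[:,1]*np.sin(D[:,5]); lat=-D[:,0]*np.sin(D[:,5])+D[:,1]*np.cos(D[:,5])
s=least_squares(lambda p:np.r_[f(p,D[:,3],D[:,4])[0]-rp,f(p,D[:,3],D[:,4])[1]-D[:,2]],[0,.4,.4,0,0])
if __name__=='__main__':
    print('lat',lat.mean(),lat.std(),'p',s.x.round(3),'res',np.abs(s.fun).max().round(4))
    for tau in (0,6,9,12,15):
      for z in (.024,.06,.1):
        r=np.hypot(.414,.317); R=np.sqrt(r*r-.194**2); h=.38; t=np.radians(tau)
        x=fsolve(lambda q:np.array(f(s.x,*q))-[R-h*np.sin(t),z-h*(1-np.cos(t))],[.2,-.6]); print(tau,z,x.round(3))
E
python3 fit.py
```

```text
lat -0.19177973234129933 0.0014916338418554647 p [ 0.     0.6    0.465  0.001 -0.164] res 0.0024
0 0.024 [ 0.356 -0.581]
0 0.06 [ 0.301 -0.55 ]
0 0.1 [ 0.245 -0.509]
6 0.024 [ 0.313 -0.664]
6 0.06 [ 0.252 -0.631]
6 0.1 [ 0.192 -0.589]
9 0.024 [ 0.294 -0.706]
9 0.06 [ 0.231 -0.672]
9 0.1 [ 0.167 -0.629]
12 0.024 [ 0.278 -0.748]
12 0.06 [ 0.211 -0.714]
12 0.1 [ 0.145 -0.67 ]
15 0.024 [ 0.264 -0.791]
15 0.06 [ 0.194 -0.756]
15 0.1 [ 0.124 -0.711]
```

Run:
```python
from h import *
from fit import f,s,fsolve
t=np.radians(12)
for g in [(.42,-.15,.15),(.385,-.25,.15),(.40,-.317,.12)]:
    r=np.hypot(*g[:2]); Rr=np.sqrt(r*r-.192**2)-.38*np.sin(t); print(g,fsolve(lambda q:np.array(f(s.x,*q))-[Rr,g[2]-.0083],[.2,-.6]).round(3))
plan2([([.45,.05,.2],0,12),([.42,-.15,.15],-10,12),([.385,-.25,.15],-16,12),([.40,-.317,.12],-16,12),([.4135,-.3165,.024],-16,12)])
```

```text
(0.42, -0.15, 0.15) [-0.061 -0.744]
(0.385, -0.25, 0.15) [-0.036 -0.721]
(0.4, -0.317, 0.12) [ 0.098 -0.666]
-> [0.45, 0.05, 0.2] (0, 12) tr [-8.94, 14.06, -1.71] rot [-1.7, -3.0, 6.8] rows>= 4.0
-> [0.42, -0.15, 0.15] (-10, 12) tr [-3.97, 20.0, 4.27] rot [-2.1, -0.0, 9.8] rows>= 5.0
-> [0.385, -0.25, 0.15] (-16, 12) tr [-1.67, 10.46, -0.36] rot [-1.2, -0.0, 5.9] rows>= 2.5
-> [0.4, -0.317, 0.12] (-16, 12) tr [2.59, 6.03, 3.62] rot [0.0, 0.0, 0.0] rows>= 1.8
-> [0.414, -0.316, 0.024] (-16, 12) tr [-0.74, -0.42, 9.66] rot [0.0, 0.0, 0.0] rows>= 2.3
```

Call:
move_arm(rows=[{"translation": [-2.2,3.5,-0.4],"rot": [-0.4,-0.8,1.7],"hand": 0.45},{"translation": [-4.5,7,-0.9],"rot": [-0.9,-1.5,3.4],"hand": 0.45},{"translation": [-6.7,10.5,-1.3],"rot": [-1.3,-2.3,5.1],"hand": 0.45},{"translation": [-8.9,14,-1.7],"rot": [-1.7,-3,6.8],"hand": 0.45},{"translation": [-8.9,14,-1.7],"rot": [-1.7,-3,6.8],"hand": 0.45},{"translation": [-8.9,14,-1.7],"rot": [-1.7,-3,6.8],"hand": 0.45}])

```text
t: 26.23
eef_pos: [0.4498, 0.0491, 0.1997]
ee_rot: [3.141, -0.209, -0.003]
force: [0.9, 0.5, 0.5]
width: 0.0483
gripper_force: 0.0
```

Call:
move_arm(rows=[{"translation": [-0.7,3.4,0.7],"rot": [-0.4,0,1.6],"hand": 0.4},{"translation": [-1.4,6.8,1.4],"rot": [-0.7,0,3.2],"hand": 0.4},{"translation": [-2,10.1,2.1],"rot": [-1,0,4.9],"hand": 0.4},{"translation": [-2.7,13.5,2.8],"rot": [-1.4,0,6.5],"hand": 0.4},{"translation": [-3.3,16.8,3.5],"rot": [-1.8,0,8.2],"hand": 0.4},{"translation": [-4,20,4.3],"rot": [-2.1,0,9.8],"hand": 0.4},{"translation": [-4,20,4.3],"rot": [-2.1,0,9.8],"hand": 0.4},{"translation": [-4,20,4.3],"rot": [-2.1,0,9.8],"hand": 0.4}])

```text
t: 26.9
eef_pos: [0.4201, -0.1503, 0.1488]
ee_rot: [3.141, -0.208, -0.179]
force: [0.8, 0.7, 0.4]
width: 0.0529
gripper_force: 0.0
```

Run:
```python
from h import *
st()
for c in ['wrist','top']:
    snap(c); print(c,pin('mount_0',c))
plan2([([.385,-.25,.15],-16,12),([.40,-.317,.12],-16,12),([.4135,-.3165,.024],-16,12)])
```

```text
t 26.9 pos [ 0.4201 -0.1503  0.1488] rot [ 3.141 -0.208 -0.179] w 0.0529 F [0.8 0.7 0.4] q [ 0.16 -0.07 -0.8   0.12 -0.64  1.14]
wrist [(0.77, [0.4146, -0.3167, 0.0042]), (0.34, [0.6072, -0.128, 0.0029])]
top [(0.54, [0.5289, 0.2012, 0.0336]), (0.52, [0.4112, -0.3175, -0.0044]), (0.42, [0.462, 0.3194, 0.0303])]
-> [0.385, -0.25, 0.15] (-16, 12) tr [-1.78, 10.67, -0.36] rot [-1.3, -0.1, 5.9] rows>= 2.6
-> [0.4, -0.317, 0.12] (-16, 12) tr [2.59, 6.03, 3.62] rot [0.0, 0.0, 0.0] rows>= 1.8
-> [0.414, -0.316, 0.024] (-16, 12) tr [-0.74, -0.42, 9.66] rot [0.0, 0.0, 0.0] rows>= 2.3
```

Call:
move_arm(rows=[{"translation": [-0.6,3.6,-0.1],"rot": [-0.4,0,2],"hand": 0.4},{"translation": [-1.2,7.2,-0.2],"rot": [-0.9,0,4],"hand": 0.4},{"translation": [-1.8,10.7,-0.4],"rot": [-1.3,0,5.9],"hand": 0.4},{"translation": [-1.8,10.7,-0.4],"rot": [-1.3,0,5.9],"hand": 0.4},{"translation": [-1.8,10.7,-0.4],"rot": [-1.3,0,5.9],"hand": 0.4}])

```text
t: 27.52
eef_pos: [0.3839, -0.2516, 0.1505]
ee_rot: [3.141, -0.211, -0.283]
force: [0.2, 0.4, 0.6]
width: 0.0525
gripper_force: 0.0
```

Call:
move_arm(rows=[{"translation": [1.3,3,1.8],"rot": [0,0,0],"hand": 0.4},{"translation": [2.6,6,3.6],"rot": [0,0,0],"hand": 0.4},{"translation": [2.6,6,3.6],"rot": [0,0,0],"hand": 0.4},{"translation": [2.6,6,3.6],"rot": [0,0,0],"hand": 0.4}])

```text
t: 27.85
eef_pos: [0.3996, -0.3176, 0.1193]
ee_rot: [3.141, -0.208, -0.281]
force: [0.2, -0.4, 0.4]
width: 0.0525
gripper_force: 0.0
```

Run:
```python
from h import *
st()
for c in ['wrist','top']:
    snap(c); print(c,pin('mount_0',c))
plan2([([.4135,-.3165,.024],-16,12)])
```

```text
t 27.85 pos [ 0.3996 -0.3176  0.1193] rot [ 3.141 -0.208 -0.281] w 0.0525 F [ 0.2 -0.4  0.4] q [-0.29  0.11 -0.66 -0.   -0.6   1.58]
wrist [(0.81, [0.4118, -0.3183, 0.0046])]
top [(0.57, [0.4585, 0.3184, 0.0313]), (0.49, [0.5179, 0.3197, 0.0276]), (0.42, [0.5275, 0.2, 0.0334])]
-> [0.414, -0.316, 0.024] (-16, 12) tr [-0.72, -0.4, 9.79] rot [0.0, -0.1, 0.0] rows>= 2.4
```

Call:
move_arm(rows=[{"translation": [0.6,-0.3,2],"rot": [0,0,0],"hand": 0.4},{"translation": [0,-0.3,5.5],"rot": [0,0,0],"hand": 0.4},{"translation": [-0.5,-0.3,8.5],"rot": [0,0,0],"hand": 0.4},{"translation": [-0.7,-0.3,9.8],"rot": [0,0,0],"hand": 0.4},{"translation": [-0.7,-0.3,9.8],"rot": [0,0,0],"hand": 0.4},{"translation": [-0.7,-0.3,9.8],"rot": [0,0,0],"hand": 0.4},{"translation": [-0.7,-0.3,9.8],"rot": [0,0,0],"hand": 1},{"translation": [-0.7,-0.3,9.8],"rot": [0,0,0],"hand": 1}], squeeze=15)

```text
t: 28.72
eef_pos: [0.4141, -0.3189, 0.0252]
ee_rot: [3.141, -0.214, -0.28]
force: [0.2, 0.2, 0.3]
width: 0.0441
gripper_force: 0.0
```

Call:
move_arm(rows=[{"translation": [0,0,0],"rot": [0,0,0],"hand": 1},{"translation": [0,0,0],"rot": [0,0,0],"hand": 1},{"translation": [0,0,0],"rot": [0,0,0],"hand": 1},{"translation": [0,0,0],"rot": [0,0,0],"hand": 1},{"translation": [0,0,0],"rot": [0,0,0],"hand": 1}])

```text
t: 29.13
eef_pos: [0.4134, -0.319, 0.0243]
ee_rot: [3.141, -0.212, -0.281]
force: [-2.4, 2.8, 8.6]
width: 0.0291
gripper_force: 15.0
```

Run:
```python
from h import *
st(); p=arm.get_state()['eef_pos']
plan2([([.40,-.317,.13],-16,12),([.385,-.25,.15],-16,12),([.43,-.1,.2],-10,12),([.45,.05,.22],0,12),([.4675,.256,.14],6.8,12)])
```

```text
t 29.13 pos [ 0.4134 -0.319   0.0243] rot [ 3.141 -0.212 -0.281] w 0.0291 F [-2.4  2.8  8.6] q [-0.28  0.28 -0.74  0.   -0.33  1.57]
-> [0.4, -0.317, 0.13] (-16, 12) tr [0.91, 0.18, -10.62] rot [0.1, -0.2, -0.1] rows>= 2.6
-> [0.385, -0.25, 0.15] (-16, 12) tr [-2.8, -6.03, -2.64] rot [0.0, 0.0, 0.0] rows>= 1.7
-> [0.43, -0.1, 0.2] (-10, 12) tr [1.23, -15.66, -4.85] rot [1.2, 0.0, -5.9] rows>= 3.9
-> [0.45, 0.05, 0.22] (0, 12) tr [-0.21, -15.12, -2.09] rot [2.1, 0.0, -9.8] rows>= 3.7
-> [0.468, 0.256, 0.14] (6.8, 12) tr [0.05, -20.6, 8.19] rot [1.4, -0.0, -6.7] rows>= 5.3
```

Call:
move_arm(rows=[{"translation": [0.2,0,-2],"rot": [0,0,0],"hand": 1},{"translation": [0.5,0.1,-6],"rot": [0,0,0],"hand": 1},{"translation": [0.9,0.2,-9.5],"rot": [0,0,0],"hand": 1},{"translation": [0.9,0.2,-10.6],"rot": [0,0,0],"hand": 1},{"translation": [-0.5,-2.8,-12],"rot": [0,0,0],"hand": 1},{"translation": [-1.9,-5.9,-13.3],"rot": [0,0,0],"hand": 1},{"translation": [-1.9,-5.9,-13.3],"rot": [0,0,0],"hand": 1}])

```text
t: 29.72
eef_pos: [0.3835, -0.2463, 0.1512]
ee_rot: [-3.141, -0.214, -0.28]
force: [-1.1, 1.1, -0.5]
width: 0.0291
gripper_force: 15.0
```

Call:
move_arm(rows=[{"translation": [0.3,-3.5,-1],"rot": [0.3,0,-1.3],"hand": 1},{"translation": [0.5,-7,-2.1],"rot": [0.5,0,-2.6],"hand": 1},{"translation": [0.8,-10.5,-3.2],"rot": [0.8,0,-4],"hand": 1},{"translation": [1.1,-14,-4.3],"rot": [1.1,0,-5.3],"hand": 1},{"translation": [1.2,-15.7,-4.9],"rot": [1.2,0,-5.9],"hand": 1},{"translation": [1.2,-15.7,-4.9],"rot": [1.2,0,-5.9],"hand": 1}])

```text
t: 30.22
eef_pos: [0.4314, -0.0961, 0.2018]
ee_rot: [3.141, -0.214, -0.172]
force: [-0.1, -0.5, -0.8]
width: 0.029
gripper_force: 15.0
```

Call:
move_arm(rows=[{"translation": [0,-3.8,-0.5],"rot": [0.5,0,-2.4],"hand": 1},{"translation": [-0.1,-7.6,-1],"rot": [1,0,-4.9],"hand": 1},{"translation": [-0.2,-11.3,-1.5],"rot": [1.6,0,-7.4],"hand": 1},{"translation": [-0.2,-15.1,-2.1],"rot": [2.1,0,-9.8],"hand": 1},{"translation": [-0.2,-15.1,-2.1],"rot": [2.1,0,-9.8],"hand": 1},{"translation": [-0.2,-15.1,-2.1],"rot": [2.1,0,-9.8],"hand": 1}])

```text
t: 30.72
eef_pos: [0.4499, 0.0524, 0.2196]
ee_rot: [3.14, -0.21, 0.002]
force: [-0.3, 0.3, -1.6]
width: 0.0294
gripper_force: 15.0
```

Run:
```python
from h import *
st(); snap('wrist'); print(pin('tray','wrist'))
for c in ['top','scene']: snap(c); print(pin('mount_0',c))
plan2([([.4675,.256,.14],6.8,12),([.4675,.256,.0535],6.8,12)])
```

```text
t 30.72 pos [0.4499 0.0524 0.2196] rot [ 3.14e+00 -2.10e-01  2.00e-03] w 0.0294 F [-0.3  0.3 -1.6] q [ 0.66 -0.14 -0.7   0.17 -0.85  0.8 ]
[(0.75, [0.4969, 0.2603, 0.029]), (0.31, [0.5009, 0.26, -0.003])]
[(0.63, [0.5167, 0.319, 0.0284]), (0.5, [0.5264, 0.2008, 0.0324]), (0.47, [0.4602, 0.3167, 0.0332])]
[(0.64, [0.4568, 0.3181, 0.0301]), (0.56, [0.5144, 0.321, 0.0273]), (0.45, [0.5284, 0.2016, 0.0307])]
-> [0.468, 0.256, 0.14] (6.8, 12) tr [0.04, -20.63, 8.09] rot [1.5, -0.0, -6.8] rows>= 5.3
-> [0.468, 0.256, 0.054] (6.8, 12) tr [-1.8, -0.0, 8.46] rot [0.0, 0.0, 0.0] rows>= 2.1
```

Call:
move_arm(rows=[{"translation": [0,-3.8,0.5],"rot": [0.3,0,-1.3],"hand": 1},{"translation": [0,-7.6,1.5],"rot": [0.6,0,-2.6],"hand": 1},{"translation": [0,-11.3,3],"rot": [0.9,0,-4],"hand": 1},{"translation": [0,-15,4.7],"rot": [1.2,0,-5.3],"hand": 1},{"translation": [0,-18.6,6.6],"rot": [1.4,0,-6.6],"hand": 1},{"translation": [0,-20.6,8.1],"rot": [1.5,0,-6.8],"hand": 1},{"translation": [0,-20.6,8.1],"rot": [1.5,0,-6.8],"hand": 1},{"translation": [0,-20.6,8.1],"rot": [1.5,0,-6.8],"hand": 1}])

```text
t: 31.68
eef_pos: [0.4668, 0.2564, 0.1386]
ee_rot: [3.138, -0.208, 0.121]
force: [-1.2, -0.0, 0.7]
width: 0.0292
gripper_force: 15.0
```

Run:
```python
from h import *
st(); plan2([([.4675,.2555,.0535],6.8,12)])
```

```text
t 31.68 pos [0.4668 0.2564 0.1386] rot [ 3.138 -0.208  0.121] w 0.0292 F [-1.2 -0.   0.7] q [ 0.97  0.12 -0.7   0.27 -0.64  0.51]
-> [0.468, 0.256, 0.054] (6.8, 12) tr [-1.7, 0.07, 8.33] rot [0.2, 0.1, 0.1] rows>= 2.0
```

Call:
move_arm(rows=[{"translation": [-0.6,0.1,3],"rot": [0,0,0],"hand": 1},{"translation": [-1.2,0.1,6],"rot": [0,0,0],"hand": 1},{"translation": [-1.5,0.1,7.5],"rot": [0,0,0],"hand": 1},{"translation": [-1.7,0.1,8.3],"rot": [0,0,0],"hand": 1},{"translation": [-1.7,0.1,8.3],"rot": [0,0,0],"hand": 1},{"translation": [-1.7,0.1,8.3],"rot": [0,0,0],"hand": 1}])

```text
t: 32.18
eef_pos: [0.4682, 0.2547, 0.0558]
ee_rot: [3.141, -0.21, 0.119]
force: [0.0, 0.3, 0.6]
width: 0.029
gripper_force: 15.0
```

Call:
move_arm(rows=[{"translation": [0,0,0],"rot": [0,0,0],"hand": 0.59},{"translation": [0,0,0],"rot": [0,0,0],"hand": 0.59},{"translation": [0,0,0],"rot": [0,0,0],"hand": 0.59},{"translation": [0.4,0,-1.9],"rot": [0,0,0],"hand": 0.59},{"translation": [1.2,0,-5.6],"rot": [0,0,0],"hand": 0.59},{"translation": [2,0,-9.3],"rot": [0,0,0],"hand": 0.59},{"translation": [2.8,0,-13],"rot": [0,0,0],"hand": 0.59},{"translation": [3.3,0,-15.5],"rot": [0,0,0],"hand": 0.59}])

```text
t: 32.85
eef_pos: [0.4683, 0.2573, 0.2185]
ee_rot: [-3.138, -0.213, 0.121]
force: [-0.1, 0.6, -0.0]
width: 0.0361
gripper_force: 0.0
```

Run:
```python
from h import *
st()
for c in ['wrist','top','scene']: snap(c,c+'7.png'); print(c,pin('mount_0',c),pin('lid_bar',c))
i=cv2.imread('pics/scene7.png')[230:430,170:370]; cv2.imwrite('pics/s7c.png',cv2.resize(i,(600,600),interpolation=cv2.INTER_CUBIC))
plan2([([.44,.14,.25],-40,0),([.50,.12,.33],-83,0),([.629,.273,.32],-83.2,0)])
```

```text
t 32.85 pos [0.4683 0.2573 0.2185] rot [-3.138 -0.213  0.121] w 0.0361 F [-0.1  0.6 -0. ] q [ 0.98  0.03 -0.57  0.21 -0.84  0.58]
wrist [(0.93, [0.5286, 0.2017, 0.0362]), (0.72, [0.4591, 0.3219, 0.0336]), (0.72, [0.518, 0.3178, 0.031]), (0.61, [0.4708, 0.2603, 0.0351])] []
top [(0.54, [0.5158, 0.3197, 0.0288]), (0.49, [0.5261, 0.1996, 0.0345])] [(0.98, [0.6376, 0.2741, 0.2058])]
scene [(0.73, [0.5164, 0.3188, 0.0281]), (0.54, [0.457, 0.3168, 0.0312]), (0.54, [0.4686, 0.2575, 0.0295])] [(0.97, [0.6374, 0.2757, 0.1988]), (0.41, [0.5022, 0.2608, -0.0028])]
-> [0.44, 0.14, 0.25] (-40, 0) tr [-3.25, 11.15, -4.48] rot [-4.8, -11.3, 46.7] rows>= 6.7
-> [0.5, 0.12, 0.33] (-83, 0) tr [5.88, -2.32, -8.0] rot [-0.0, -0.0, 43.0] rows>= 6.0
-> [0.629, 0.273, 0.32] (-83.2, 0) tr [-13.61, -14.67, 1.0] rot [0.0, -0.0, 0.2] rows>= 4.8
```

View pics/s7c.png

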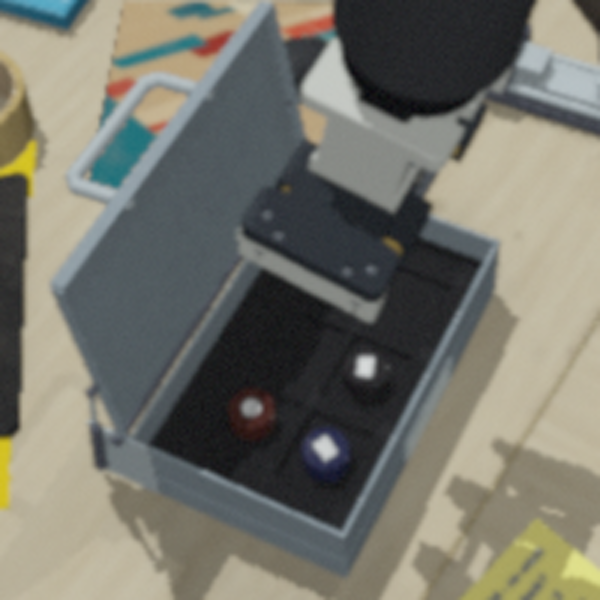

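All four mounts sit flat in their pockets: blue (325,452), black (367,368) and red (252,415) in the picture, and the white one at back right per the wrist reading. Now for the lid bar.

Run:
```python
from h import *
plan2([([.45,.14,.27],-38,0),([.50,.14,.32],-83.2,0),([.638,.272,.32],-83.2,0),([.638,.272,.195],-83.2,0)])
```

```text
-> [0.45, 0.14, 0.27] (-38, 0) tr [-1.86, 11.27, -6.23] rot [-4.6, -11.4, 44.7] rows>= 6.5
-> [0.5, 0.14, 0.32] (-83.2, 0) tr [3.94, -3.08, -5.0] rot [0.0, -0.0, 45.2] rows>= 6.3
-> [0.638, 0.272, 0.32] (-83.2, 0) tr [-11.47, -15.27, -0.0] rot [0.0, 0.0, 0.0] rows>= 4.6
-> [0.638, 0.272, 0.195] (-83.2, 0) tr [-0.0, -0.0, 12.5] rot [0.0, 0.0, 0.0] rows>= 3.0
```

Call:
move_arm(rows=[{"translation": [-1.9,11.3,-6.2],"rot": [-4.6,-11.4,44.7],"hand": 0.68},{"translation": [-1.9,11.3,-6.2],"rot": [-4.6,-11.4,44.7],"hand": 0.68},{"translation": [-1.9,11.3,-6.2],"rot": [-4.6,-11.4,44.7],"hand": 0.68},{"translation": [-1.9,11.3,-6.2],"rot": [-4.6,-11.4,44.7],"hand": 0.68},{"translation": [-1.9,11.3,-6.2],"rot": [-4.6,-11.4,44.7],"hand": 0.68},{"translation": [-1.9,11.3,-6.2],"rot": [-4.6,-11.4,44.7],"hand": 0.68},{"translation": [-1.9,11.3,-6.2],"rot": [-4.6,-11.4,44.7],"hand": 0.68},{"translation": [-1.9,11.3,-6.2],"rot": [-4.6,-11.4,44.7],"hand": 0.68}])

```text
t: 33.97
eef_pos: [0.4505, 0.1399, 0.2696]
ee_rot: [3.141, 0.001, -0.666]
force: [0.3, 1.0, 0.6]
width: 0.0283
gripper_force: 0.0
```

Call:
move_arm(rows=[{"translation": [3.9,-3.1,-5],"rot": [0,0,45.2],"hand": 0.68},{"translation": [3.9,-3.1,-5],"rot": [0,0,45.2],"hand": 0.68},{"translation": [3.9,-3.1,-5],"rot": [0,0,45.2],"hand": 0.68},{"translation": [3.9,-3.1,-5],"rot": [0,0,45.2],"hand": 0.68},{"translation": [3.9,-3.1,-5],"rot": [0,0,45.2],"hand": 0.68},{"translation": [3.9,-3.1,-5],"rot": [0,0,45.2],"hand": 0.68},{"translation": [3.9,-3.1,-5],"rot": [0,0,45.2],"hand": 0.68},{"translation": [3.9,-3.1,-5],"rot": [0,0,45.2],"hand": 0.68}])

```text
t: 34.63
eef_pos: [0.4995, 0.1404, 0.3198]
ee_rot: [-3.142, 0.0, -1.451]
force: [-0.1, -0.0, -0.4]
width: 0.028
gripper_force: 0.0
```

Run:
```python
from h import *
st()
for c in ['wrist','top','scene']: snap(c,c+'8.png'); print(c,pin('mount_0',c),pin('lid_bar',c),pin('lid_hinge',c))
i=cv2.imread('pics/wrist8.png'); 
plan2([([.638,.272,.32],-83.2,0),([.638,.272,.195],-83.2,0)])
```

```text
t 34.63 pos [0.4995 0.1404 0.3198] rot [-3.142  0.    -1.451] w 0.028 F [-0.1 -0.  -0.4] q [ 0.65  0.06 -0.2  -0.   -1.32 -0.53]
wrist [(0.85, [0.5259, 0.1998, 0.031]), (0.39, [0.4579, 0.3218, 0.0305])] [] []
top [(0.66, [0.4593, 0.3214, 0.0279])] [] []
scene [(0.65, [0.5243, 0.1999, 0.0303]), (0.6, [0.5163, 0.321, 0.0282]), (0.59, [0.4676, 0.2561, 0.0291]), (0.46, [0.4564, 0.3169, 0.0308])] [(0.62, [0.637, 0.2719, 0.1962])] [(0.88, [0.5775, 0.2726, 0.068])]
-> [0.638, 0.272, 0.32] (-83.2, 0) tr [-11.41, -15.28, 0.09] rot [-0.1, 0.1, 0.0] rows>= 4.6
-> [0.638, 0.272, 0.195] (-83.2, 0) tr [-0.0, -0.0, 12.5] rot [0.0, 0.0, 0.0] rows>= 3.0
```

View pics/wrist8.png

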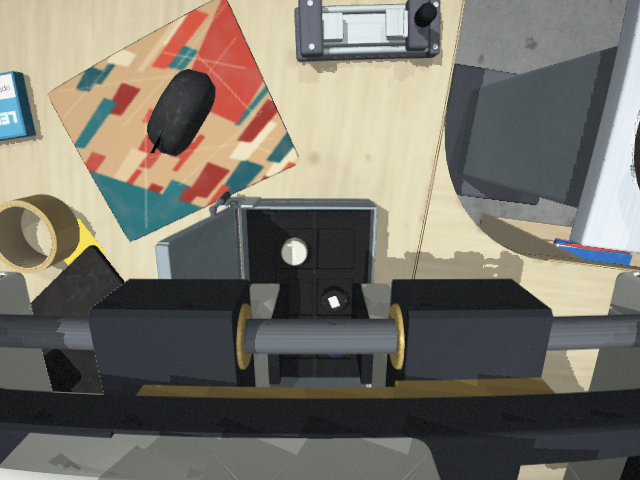

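The white mount sits in the back-right pocket (293,251) and the black one at front middle (333,300). Next, above the bar.

Call:
move_arm(rows=[{"translation": [-2.3,-3.1,0],"rot": [0,0,0],"hand": 0.68},{"translation": [-4.6,-6.1,0],"rot": [0,0,0],"hand": 0.68},{"translation": [-6.9,-9.2,0],"rot": [0,0,0],"hand": 0.68},{"translation": [-9.2,-12.2,0],"rot": [0,0,0],"hand": 0.68},{"translation": [-11.4,-15.3,0],"rot": [0,0,0],"hand": 0.68},{"translation": [-11.4,-15.3,0],"rot": [0,0,0],"hand": 0.68},{"translation": [-11.4,-15.3,3],"rot": [0,0,0],"hand": 0.68},{"translation": [-11.4,-15.3,6],"rot": [0,0,0],"hand": 0.68}])

```text
t: 35.9
eef_pos: [0.6395, 0.273, 0.2608]
ee_rot: [-3.138, 0.002, -1.451]
force: [-0.1, 0.3, -1.1]
width: 0.0276
gripper_force: 0.0
```

Run:
```python
from h import *
st()
for c in ['wrist','scene','top']: snap(c,c+'9.png'); print(c,pin('lid_bar',c))
p,T,im,d=snap('top')
plan2([([.638,.272,.195],-83.2,0)])
```

```text
t 35.9 pos [0.6395 0.273  0.2608] rot [-3.138e+00  2.000e-03 -1.451e+00] w 0.0276 F [-0.1  0.3 -1.1] q [ 0.68  0.38  0.09  0.   -1.28 -0.56]
wrist [(0.82, [0.6359, 0.2722, 0.1935])]
scene [(0.72, [0.6387, 0.2737, 0.1959]), (0.6, [0.5768, 0.2726, 0.0675])]
top [(0.55, [0.6403, 0.2779, 0.2]), (0.39, [0.6051, -0.1238, 0.0036])]
-> [0.638, 0.272, 0.195] (-83.2, 0) tr [0.03, 0.14, 6.85] rot [-0.2, 0.1, 0.0] rows>= 1.6
```

View pics/wrist9.png

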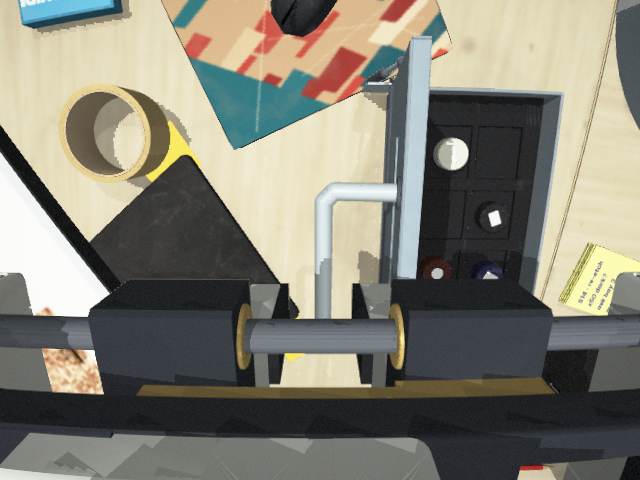

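All four mounts are visible in their pockets, and the bar at column 323 is centred between the fingers (285 to 355).

Call:
move_arm(rows=[{"translation": [0,0.05,2],"rot": [0,0,0],"hand": 0.68},{"translation": [0,0.05,4],"rot": [0,0,0],"hand": 0.68},{"translation": [0,0.05,5.5],"rot": [0,0,0],"hand": 0.68},{"translation": [0,0.05,6.7],"rot": [0,0,0],"hand": 0.68},{"translation": [0,0.05,6.7],"rot": [0,0,0],"hand": 0.68},{"translation": [0,0.05,6.7],"rot": [0,0,0],"hand": 1},{"translation": [0,0.05,6.7],"rot": [0,0,0],"hand": 1},{"translation": [0,0.05,6.7],"rot": [0,0,0],"hand": 1}], squeeze=25)

```text
t: 36.92
eef_pos: [0.6385, 0.2724, 0.1956]
ee_rot: [-3.138, 0.002, -1.451]
force: [0.3, 0.3, 1.3]
width: 0.0135
gripper_force: 0.0
```

Call:
move_arm(rows=[{"translation": [0,0,0],"rot": [0,0,0],"hand": 1},{"translation": [0,0,0],"rot": [0,0,0],"hand": 1},{"translation": [0,0,0],"rot": [0,0,0],"hand": 1}])

```text
t: 37.17
eef_pos: [0.6383, 0.2723, 0.1953]
ee_rot: [-3.139, 0.002, -1.451]
force: [-1.3, 0.9, 6.2]
width: 0.0094
gripper_force: 25.0
```

Run:
```python
from h import *
st(); snap('scene'); print(pin('lid_bar','scene'))
a0=np.arctan2(42,142); T=1.7
th=list(np.arange(1.7,-.001,-.06))+[0]
for k in range(0,len(th),8):
    base=th[k-1] if k else T
    f=lambda t:(14.81*(np.cos(a0+base)-np.cos(a0+t)),14.81*(np.sin(a0+t)-np.sin(a0+base)))
    print('call',round(base,2),[(round(t,2),round(-f(t)[0],2),round(-f(t)[1],2)) for t in th[k:k+8]])
```

```text
t 37.17 pos [0.6383 0.2723 0.1953] rot [-3.139e+00  2.000e-03 -1.451e+00] w 0.0094 F [-1.3  0.9  6.2] q [ 0.68  0.42 -0.01 -0.   -1.15 -0.56]
[(0.71, [0.6384, 0.2721, 0.1979])]
call 1.7 [(np.float64(1.7), np.float64(-0.0), np.float64(-0.0)), (np.float64(1.64), np.float64(0.82), np.float64(-0.34)), (np.float64(1.58), np.float64(1.66), np.float64(-0.62)), (np.float64(1.52), np.float64(2.52), np.float64(-0.85)), (np.float64(1.46), np.float64(3.39), np.float64(-1.04)), (np.float64(1.4), np.float64(4.27), np.float64(-1.17)), (np.float64(1.34), np.float64(5.15), np.float64(-1.24)), (np.float64(1.28), np.float64(6.04), np.float64(-1.27))]
call 1.28 [(np.float64(1.22), np.float64(0.89), np.float64(0.03)), (np.float64(1.16), np.float64(1.77), np.float64(0.11)), (np.float64(1.1), np.float64(2.65), np.float64(0.25)), (np.float64(1.04), np.float64(3.52), np.float64(0.44)), (np.float64(0.98), np.float64(4.37), np.float64(0.68)), (np.float64(0.92), np.float64(5.21), np.float64(0.97)), (np.float64(0.86), np.float64(6.03), np.float64(1.31)), (np.float64(0.8), np.float64(6.83), np.float64(1.7))]
call 0.8 [(np.float64(0.74), np.float64(0.77), np.float64(0.44)), (np.float64(0.68), np.float64(1.52), np.float64(0.92)), (np.float64(0.62), np.float64(2.24), np.float64(1.44)), (np.float64(0.56), np.float64(2.92), np.float64(2.01)), (np.float64(0.5), np.float64(3.57), np.float64(2.62)), (np.float64(0.44), np.float64(4.18), np.float64(3.26)), (np.float64(0.38), np.float64(4.75), np.float64(3.95)), (np.float64(0.32), np.float64(5.28), np.float64(4.66))]
call 0.32 [(np.float64(0.26), np.float64(0.49), np.float64(0.74)), (np.float64(0.2), np.float64(0.92), np.float64(1.52)), (np.float64(0.14), np.float64(1.32), np.float64(2.31)), (np.float64(0.08), np.float64(1.66), np.float64(3.13)), (np.float64(0.02), np.float64(1.96), np.float64(3.97)), (0, np.float64(2.04), np.float64(4.25))]
```

Call:
move_arm(rows=[{"translation": [0,0.4,-0.18],"rot": [0,0,0],"hand": 1},{"translation": [0,0.82,-0.34],"rot": [0,0,0],"hand": 1},{"translation": [0,1.66,-0.62],"rot": [0,0,0],"hand": 1},{"translation": [0,2.52,-0.85],"rot": [0,0,0],"hand": 1},{"translation": [0,3.39,-1.04],"rot": [0,0,0],"hand": 1},{"translation": [0,4.27,-1.17],"rot": [0,0,0],"hand": 1},{"translation": [0,5.15,-1.24],"rot": [0,0,0],"hand": 1},{"translation": [0,6.04,-1.27],"rot": [0,0,0],"hand": 1}], squeeze=30)

```text
t: 37.93
eef_pos: [0.578, 0.2654, 0.2078]
ee_rot: [-3.138, 0.003, -1.451]
force: [1.7, 2.4, 4.0]
width: 0.0087
gripper_force: 30.0
```

Call:
move_arm(rows=[{"translation": [0,0.89,0.03],"rot": [0,0,0],"hand": 1},{"translation": [0,1.77,0.11],"rot": [0,0,0],"hand": 1},{"translation": [0,2.65,0.25],"rot": [0,0,0],"hand": 1},{"translation": [0,3.52,0.44],"rot": [0,0,0],"hand": 1},{"translation": [0,4.37,0.68],"rot": [0,0,0],"hand": 1},{"translation": [0,5.21,0.97],"rot": [0,0,0],"hand": 1},{"translation": [0,6.03,1.31],"rot": [0,0,0],"hand": 1},{"translation": [0,6.83,1.7],"rot": [0,0,0],"hand": 1}])

```text
t: 38.6
eef_pos: [0.5079, 0.257, 0.188]
ee_rot: [3.14, 0.002, -1.452]
force: [-2.4, 7.1, -2.8]
width: 0.0089
gripper_force: 30.0
```

Run:
```python
from h import *
st(); snap('scene'); print(pin('lid_bar','scene'))
```

```text
t 38.6 pos [0.5079 0.257  0.188 ] rot [ 3.140e+00  2.000e-03 -1.452e+00] w 0.0089 F [-2.4  7.1 -2.8] q [ 0.81  0.23 -0.3  -0.   -1.05 -0.69]
[(0.76, [0.5073, 0.2609, 0.1936])]
```

Call:
move_arm(rows=[{"translation": [0,0.77,0.44],"rot": [0,0,0],"hand": 1},{"translation": [0,1.52,0.92],"rot": [0,0,0],"hand": 1},{"translation": [0,2.24,1.44],"rot": [0,0,0],"hand": 1},{"translation": [0,2.92,2.01],"rot": [0,0,0],"hand": 1},{"translation": [0,3.57,2.62],"rot": [0,0,0],"hand": 1},{"translation": [0,4.18,3.26],"rot": [0,0,0],"hand": 1},{"translation": [0,4.75,3.95],"rot": [0,0,0],"hand": 1},{"translation": [0,5.28,4.66],"rot": [0,0,0],"hand": 1}])

```text
t: 39.37
eef_pos: [0.4558, 0.2508, 0.1412]
ee_rot: [3.141, 0.002, -1.452]
force: [-0.4, 7.9, -5.2]
width: 0.0088
gripper_force: 30.0
```

Call:
move_arm(rows=[{"translation": [0,0.25,0.37],"rot": [0,0,0],"hand": 1},{"translation": [0,0.49,0.74],"rot": [0,0,0],"hand": 1},{"translation": [0,0.71,1.13],"rot": [0,0,0],"hand": 1},{"translation": [0,0.92,1.52],"rot": [0,0,0],"hand": 1},{"translation": [0,1.12,1.91],"rot": [0,0,0],"hand": 1},{"translation": [0,1.32,2.31],"rot": [0,0,0],"hand": 1},{"translation": [0,1.49,2.72],"rot": [0,0,0],"hand": 1},{"translation": [0,1.66,3.13],"rot": [0,0,0],"hand": 1}])

```text
t: 40.03
eef_pos: [0.4401, 0.249, 0.1103]
ee_rot: [-3.142, 0.002, -1.452]
force: [-0.3, 7.4, -2.8]
width: 0.009
gripper_force: 30.0
```

Run:
```python
from h import *
st(); snap('scene'); print(pin('lid_bar','scene'))
```

```text
t 40.03 pos [0.4401 0.249  0.1103] rot [-3.142e+00  2.000e-03 -1.452e+00] w 0.009 F [-0.3  7.4 -2.8] q [ 0.9   0.21 -0.53 -0.   -0.83 -0.78]
[(0.68, [0.4407, 0.2492, 0.1117])]
```

Call:
move_arm(rows=[{"translation": [0,0.1,0.25],"rot": [0,0,0],"hand": 1},{"translation": [0,0.19,0.5],"rot": [0,0,0],"hand": 1},{"translation": [0,0.27,0.7],"rot": [0,0,0],"hand": 1},{"translation": [0,0.33,0.9],"rot": [0,0,0],"hand": 1},{"translation": [0,0.38,1.1],"rot": [0,0,0],"hand": 1},{"translation": [0,0.38,1.2],"rot": [0,0,0],"hand": 1},{"translation": [0,0.38,1.2],"rot": [0,0,0],"hand": 1}])

```text
t: 40.72
eef_pos: [0.4378, 0.2488, 0.1026]
ee_rot: [-3.138, 0.002, -1.45]
force: [-10.5, 0.8, 36.0]
width: 0.0089
gripper_force: 30.0
```

Run:
```python
from h import *
st(); snap('scene'); print(pin('lid_bar','scene'))
```

```text
t 40.72 pos [0.4378 0.2488 0.1026] rot [-3.138e+00  2.000e-03 -1.450e+00] w 0.0089 F [-10.5   0.8  36. ] q [ 0.91  0.22 -0.55  0.   -0.8  -0.79]
[(0.79, [0.4363, 0.2482, 0.1028])]
```

The lid is against its stop (36 N upward reaction). I'll relax slightly, release and retreat.

Call:
move_arm(rows=[{"translation": [0,0,-0.15],"rot": [0,0,0],"hand": 1},{"translation": [0,0,-0.15],"rot": [0,0,0],"hand": 0.55},{"translation": [0,0,-0.15],"rot": [0,0,0],"hand": 0.55},{"translation": [0,0,-0.15],"rot": [0,0,0],"hand": 0.55},{"translation": [0,0,-0.15],"rot": [0,0,0],"hand": 0.55},{"translation": [0,0,-2.5],"rot": [0,0,0],"hand": 0.55},{"translation": [0,0,-6],"rot": [0,0,0],"hand": 0.55},{"translation": [0,0,-10],"rot": [0,0,0],"hand": 0.55}])

```text
t: 41.48
eef_pos: [0.4359, 0.2463, 0.1982]
ee_rot: [3.138, -0.003, -1.452]
force: [1.5, 1.2, -0.3]
width: 0.0388
gripper_force: 0.0
```

Call:
move_arm(rows=[{"translation": [2,0,-4],"rot": [0,0,0],"hand": 0.55},{"translation": [5,0,-6],"rot": [0,0,0],"hand": 0.55},{"translation": [8,0,-6],"rot": [0,0,0],"hand": 0.55},{"translation": [8,0,-6],"rot": [0,0,0],"hand": 0.55},{"translation": [8,0,-6],"rot": [0,0,0],"hand": 0.55}])

```text
t: 41.9
eef_pos: [0.4464, 0.167, 0.2592]
ee_rot: [-3.141, 0.001, -1.454]
force: [0.7, 0.6, -0.5]
width: 0.0393
gripper_force: 0.0
```

Run:
```python
from h import *
st()
for c in ['scene','top']: snap(c,c+'10.png'); print(pin('lid_bar',c),pin('dish',c)[:1],pin('mount_0',c))
```

```text
t 41.9 pos [0.4464 0.167  0.2592] rot [-3.141e+00  1.000e-03 -1.454e+00] w 0.0393 F [ 0.7  0.6 -0.5] q [ 0.77  0.01 -0.38 -0.   -1.18 -0.65]
[(0.83, [0.4352, 0.2527, 0.1045])] [] []
[(0.74, [0.4852, -0.0484, 0.0044])] [(0.81, [0.6077, -0.122, -0.0023])] []
```

View pics/scene10.png

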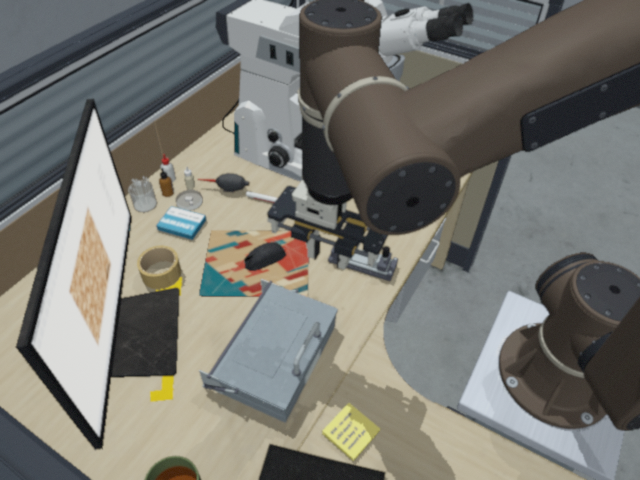

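The lid is shut (box at (270,350), bar at (307,348)), the arm is clear and no mounts are left on the desk. Handing in.

```bash
python3 -c "
from station import arm
print(arm.job_done())"
```

```text
the job is handed in; nothing more can be done
None
```

The vise mount and both desk mounts are in the specimen box with the one already there. The lid was eased shut by its bar and the dish was not moved. The job was handed in at about 42 s, and no verdict was returned.

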